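Clamp a slotted block with a cam-released spring jaw

TASK

Set the slotted steel block upright in the nest of the clamping fixture, between the two low rails, and let go of it. Then turn the fixture's bar knob clockwise (seen from above) until the sprung follower under it drops into the cam's notch and the jaw clamps the block against the end stop; feel for the drop and stop there, do not force the knob against the wall of the notch, then let go. Leave the loupe, the brass bush and the turned flange where they are.

Things in the scene. Friction and masses are not known exactly. Their poses are not given: they have to be found in the camera images.
- slotted_block: the loose work piece: upright grey steel block with a V in its top and slots in its flanks, 24 (its x) x 32 (its y) x 40 (its z) mm, about 0.16 kg; origin at the centre of its underside, z up. Grasp it across its 24 mm width, in its upper half. It may stand in the nest either way round, its 32 mm side along the fixture's y.
- clamp_fixture: fixed clamping fixture: dark steel base plate 64 (x) x 196 (y) x 12 (z) mm carrying, from -y to +y: spring barrel, knob, jaw, nest, end stop. Origin on the knob's axis, at the bench top (underside of the base). End stop: face toward the nest at y = 90 mm, 40 mm wide, top at z = 42 mm. Open jaw: face at y = 53 mm, 26 mm wide, top at z = 39 mm. Clamped, the block's centre is at y = 74 mm.
- nest (a point): centre of the nest's floor (fixture x = 0, y = 71.5 mm, z = 12 mm; axes as the fixture's). The nest is 37 mm long in y between open jaw and end stop (5 mm more than the block) and 28 mm wide in x between two rails 30 mm long, 7 mm wide and 10 mm high, with tops at z = 22 mm.
- clamp_jaw: sprung steel jaw that slides in the fixture along +y toward the nest; axes as the fixture's, origin equal to the fixture's origin while the jaw is held open on the cam's rim. A spring pushes it to +y with about 10 N. When its follower drops into the notch it jumps about 5 mm to +y and presses the block against the end stop (8 mm if the nest is empty).
- cam_knob: cam knob: aluminium skirt 58 mm in diameter, top at z = 43 mm, with an upright black bar grip 46 (its x) x 12 (its y) mm, from z = 43 to 74 mm. Origin on the vertical turning axis at the bench top (the fixture's origin); x along the bar. Turns with about 0.1 N m. The cam under the skirt is hidden, and its setting differs each time: the follower drops after some 0.3 to 1.6 rad clockwise.
- knob_grip (a point): point on the knob's turning axis inside the bar, 66 mm above the bench: a good height to pinch the bar across its 12 mm; axes as the knob's.
- follower_pin (a point): vertical follower pin of the jaw, 8 mm thick, hidden under the skirt, 22 mm from the knob's axis on its -y side while open. On the rim, pin and cam press on each other with about 11 N; this must never exceed 25 N. After the drop the knob has about 0.12 rad of play before the notch's far wall meets the pin, 17 mm from the axis (0.1 N m more torque there adds about 6 N).
- loupe: bystander: black loupe, 35 mm across, 30 mm high, origin at the centre of its underside
- brass_bush: bystander: brass bush with a flange, 26 mm across, 24 mm high, origin at the centre of its underside
- turned_flange: bystander: turned steel flange, 33 mm across, 34 mm high, origin at the centre of its underside
Not all that is in view belongs to the job. What is shaped like the slotted_block but orange or turquoise is not meant.

How it is judged:
By the outcome, as a careful person would: the job done as asked, in the order asked, and still so for the second after the job is handed in, with the robot touching nothing.
It also fails if it takes over 72 s, if anything falls off the work surface, if the arm or the gripper's body presses on something with over 40 N, if the wrist force passes 120 N, or if a joint passes its speed limit or range.

ROBOT

A 6-joint arm with a two-finger parallel gripper is mounted at the origin on a cart in front of the work surface, level with it; the furniture and walls round the work are solid. World frame = base frame: x ahead of the robot, y to its left, z up, the work surface at z = 0. Lengths are in mm, angles in rad, forces in N, time in s.
With the tool pointing down it reaches from about 350 to 875 mm from the base axis. Payload 4.2 kg.
Tool frame: the origin (TCP) lies midway between the tips of the shut fingers; the grasp point (between the pads) lies 19 mm behind it; z points along the fingers, y is the direction in which the jaws open and shut (so a half turn about z gives the same grasp; the last joint's range is limited). The gripper opens to 85 mm and grips with 20 to 120 N. Pads are 22 mm wide; open, the fingers measure 114 mm over their backs; the gripper's body (76 mm by 85 mm) begins 54 mm behind the grasp point. The pads swing forward as they close: fully open they stand 13 mm farther back than shut.
Start: joints at [-0.934, 0.385, 0.008, 0, -1.194, -0.259], TCP at [230.561, -580.896, 200.612] pointing down, gripper open.
Joint ranges: [-3.14, 3.14], [-1.21, 2.06], [-1.07, 1.41], [-3.16, 2.05], [-2.99, -0.16], [-3.1, 3.1]. Speed limits (rad/s): [2.79, 2.79, 3.14, 3.14, 3.14, 3.14].

INTERFACE

Orientations are given as a unit quaternion [x, y, z, w].
In Python, from bench import arm gives the robot as it stands.
- The arm moves only by the tool servo_tool, never from a script. Its argument "rows" is a list of rows, each an object of numbers: "fingers": the finger opening in cm, from 0 to 8.54; "x", "y", "z": the shift along the tool's x, y, z in cm; "turn": the turn about the tool's z in degrees. A call has 1 to 10 rows; each row shifts and turns the commanded pose from where the row before left it, along the tool's axes as they then stand; what a row does not reach is not made up. A row lasts 1/12 s, in which the tool goes at most 41.7 mm and 7.16 degrees, less where a joint would pass 70% of its speed; a pose out of reach is approached as far as the arm can. A call is refused whole if a number of a shift passes 4.17 or a number of a turn 7.16, either way. A call with a gripper value outside its range is refused whole. The fingers move at their own pace and stop on an object; the grip force is fixed at half the most. Time passes only in rows, so rows that do not move let the fingers close. It gives the time, the measured TCP pose, the force and the opening at its end, in the units of the state.
- arm.read_state(): the state, without advancing time (a new reading comes with each control period).
- arm.get_image(name): name is "side" or "top"; returns (picture, depth): 420x560x3 uint8, red, green, blue; 420x560 float32, mm along the optical axis (not along the pixel's ray), 0 where there is no reading.
- arm.camera_model(name): a dict with "fx", "fy", "cx", "cy" (pixels), "pose" (4x4, takes a point from camera to world coordinates). Camera axes: x right, y down, z forward; pixel columns grow to the right and rows downward; lengths in mm; the calibration is good to about 2 mm. A picture is of the moment at which its call begins. camera_model takes no time and is no camera call.
- arm.job_done(): hands the job in, once; it reports no verdict.
The state is a dict: "clock": time; "joints": joint angles; "joint_vel": joint speeds; "joint_efforts": joint torques, N m; "position": TCP position; "ee_rot": TCP orientation; "contact_force": force on the tool from outside, world axes, zero at the start; "wrist_torque": the same for the moment, N m; "gripper_width": finger opening in mm.
Only numpy, scipy, OpenCV 4.12 (cv2) and the standard library are available. Lean on these libraries where they do the work, as an engineer would, in place of code of your own. Each camera call takes 0.05 s, during which the arm holds its last target.

## Working session

There is one attempt and no reset: what is moved stays moved. The work goes in short steps, Python scripts to look and compute and a tool call to move; the robot and the scene stay as the last step left them, time stands still between calls to the robot, and variables do not carry over. Pictures are saved under pics/ and viewed, and the job is handed in when it is done.

Besides the shell and the picture viewer there is one more tool, called after "Request:" as name([rows], argument=value, ...), one row to a line, values as JSON. servo_tool: Moves the arm, as the interface text tells. Its arguments: {"type":"object","properties":{"rows":{"type":"array","items":{"type":"object","properties":{"fingers":{"type":"number"},"x":{"type":"number"},"y":{"type":"number"},"z":{"type":"number"},"turn":{"type":"number"}}}}},"required":["rows"]}

```bash
mkdir -p pics; cat > h.py <<'E'
import numpy as np, cv2
from bench import arm
def snap(n,f):
    im,d=arm.get_image(n); cv2.imwrite(f'pics/{f}.png',cv2.cvtColor(im,cv2.COLOR_RGB2BGR)); np.save(f'pics/{f}.npy',d); return im,d
def ray(n,u,v):
    m=arm.camera_model(n);P=np.array(m['pose']);r=np.array([(u-m['cx'])/m['fx'],(v-m['cy'])/m['fy'],1.])
    return P[:3,3],P[:3,:3]@r
def onplane(n,u,v,z):
    o,r=ray(n,u,v);return o+r*(z-o[2])/r[2]
def bydepth(n,u,v,d):
    o,r=ray(n,u,v);return o+r*d
def cloud(n,d):
    m=arm.camera_model(n);P=np.array(m['pose']);v,u=np.mgrid[:d.shape[0],:d.shape[1]]
    c=np.stack([(u-m['cx'])/m['fx']*d,(v-m['cy'])/m['fy']*d,d],-1)
    w=c@P[:3,:3].T+P[:3,3]; w[d<=0]=np.nan; return w
E
python3 - <<'E'
from h import *
for n in('side','top'):
    snap(n,n+'0'); m=arm.camera_model(n); print(n,m['fx'],m['cx'],m['cy'],np.round(m['pose'],3).tolist())
print(arm.read_state())
E
```

```text
side 385.5377196162542 279.0822947622553 206.30364546707864 [[1.0, 0.015, -0.011, 628.518], [0.017, -0.454, 0.891, -818.792], [0.009, -0.891, -0.454, 538.152], [0.0, 0.0, 0.0, 1.0]]
top 487.4456685499994 283.6913112228416 201.277867759673 [[-0.023, -0.995, 0.096, 492.22], [-1.0, 0.021, -0.022, 114.247], [0.02, -0.096, -0.995, 1293.223], [0.0, 0.0, 0.0, 1.0]]
{'clock': 0.1, 'joints': array([-9.34423449e-01,  3.85474932e-01,  6.77676290e-03, -4.18977706e-04,
       -1.19401292e+00, -2.58568061e-01]), 'joint_vel': array([-0.0009012 , -0.00108719,  0.00278353,  0.00258458, -0.00043778,
        0.00229207]), 'joint_efforts': array([-1.40699620e-03, -3.93319631e+01,  1.88930047e+01,  4.19798657e+00,
       -2.60395325e-03,  1.73845716e-06]), 'position': array([ 230.32860902, -580.3898087 ,  199.64185509]), 'ee_rot': array([-1.87704962e-01,  9.82224970e-01,  9.47375966e-04, -2.38697918e-04]), 'contact_force': array([-0.13510329, -0.86960092,  0.46347562]), 'wrist_torque': array([-0.01749873,  0.0042172 ,  0.00514863]), 'gripper_width': 85.29334308095711}
```

```bash
ls; ls pics
```

```text
h.py
pics
side0.npy
side0.png
top0.npy
top0.png
```

View pics/side0.png

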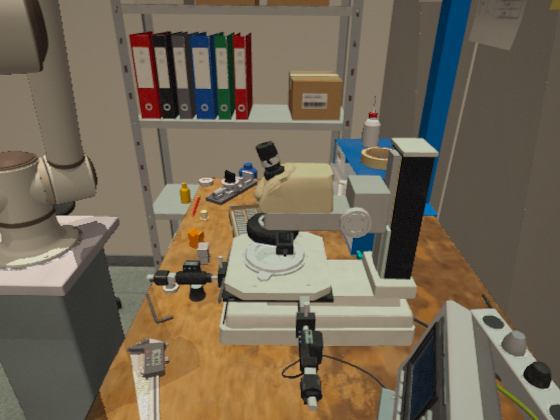

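View pics/top0.png

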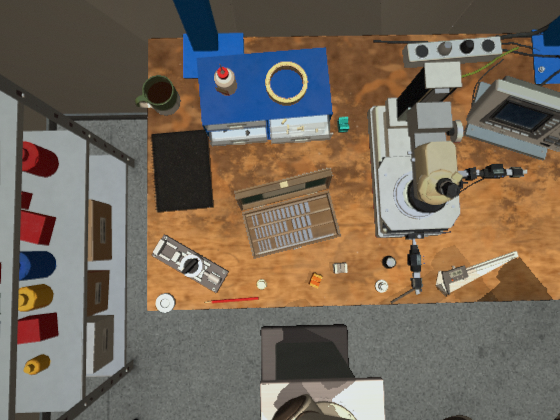

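Candidates for the slotted block in the top view are grey at (340,268), orange at (316,280) and turquoise at (344,124). The grey one fits the description. The fixture is at about (190,263). I'll check close crops.

```bash
python3 - <<'E'
import cv2,numpy as np
t=cv2.imread('pics/top0.png');s=cv2.imread('pics/side0.png')
a=cv2.resize(t[225:300,145:235],None,fx=6,fy=6,interpolation=cv2.INTER_CUBIC)
b=cv2.resize(t[250:300,300:400],None,fx=6,fy=6,interpolation=cv2.INTER_CUBIC)
cv2.imwrite('pics/cA.png',a);cv2.imwrite('pics/cB.png',b)
c=cv2.resize(s[160:290,170:300],None,fx=4.5,fy=4.5,interpolation=cv2.INTER_CUBIC)
cv2.imwrite('pics/cC.png',c)
E
```

```text
(no output)
```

View pics/cA.png

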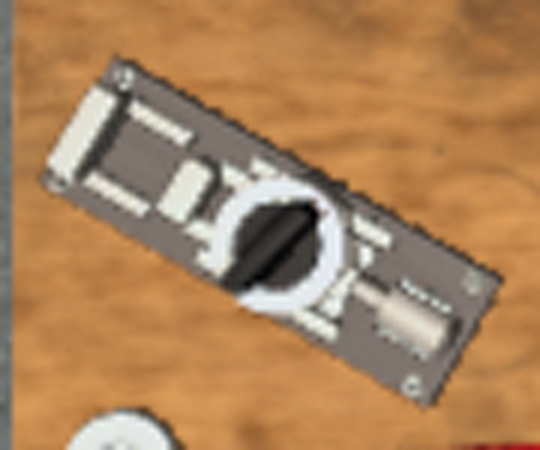

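View pics/cB.png

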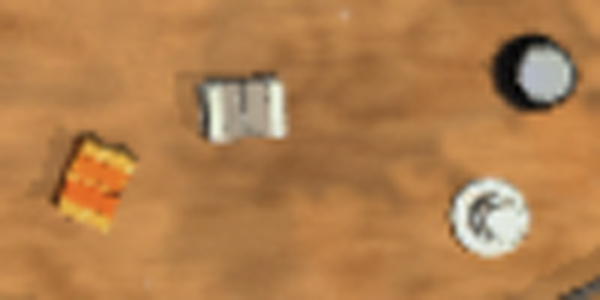

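View pics/cC.png

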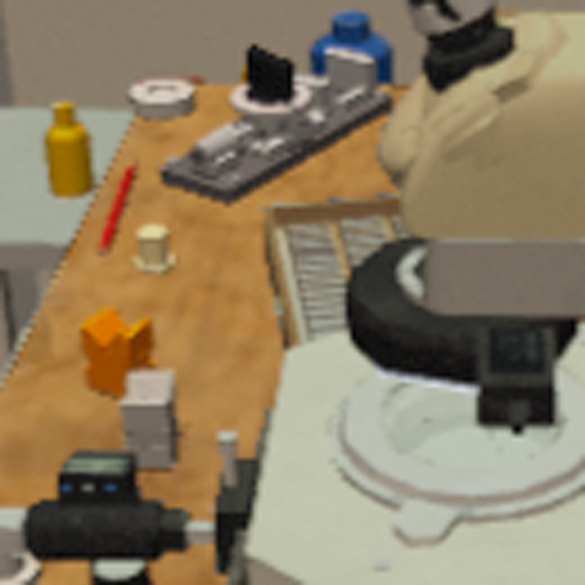

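The crops confirm the choice. The grey block stands upright at top px (340,268), with its 32 mm side roughly along image u. The fixture's end stop is at the upper left and its barrel at the lower right. Next I'll measure both.

```bash
python3 - <<'E'
from h import *
im=cv2.cvtColor(cv2.imread('pics/top0.png'),cv2.COLOR_BGR2RGB);d=np.load('pics/top0.npy')
w=cloud('top',d)
# base: non-wood by saturation in window
hsv=cv2.cvtColor(im,cv2.COLOR_RGB2HSV)
def rect(win,zmin,zmax,satmax,zpl,name):
    u0,v0,u1,v1=win
    m=np.zeros(d.shape,np.uint8); m[v0:v1,u0:u1]=1
    m&=(hsv[...,1]<satmax).astype(np.uint8)
    n,l,st,c=cv2.connectedComponentsWithStats(m); k=1+np.argmax(st[1:,4]); mm=(l==k).astype(np.uint8)
    cs,_=cv2.findContours(mm,cv2.RETR_EXTERNAL,cv2.CHAIN_APPROX_NONE)
    r=cv2.minAreaRect(cs[0]); b=cv2.boxPoints(r)
    print(name,st[k],r)
    P=np.array([onplane('top',*p,zpl)[:2] for p in b]);print(np.round(P,1).tolist(),'c',P.mean(0), 'sides',np.linalg.norm(P[1]-P[0]),np.linalg.norm(P[2]-P[1]), 'ang',np.degrees(np.arctan2(*(P[1]-P[0])[::-1])),np.degrees(np.arctan2(*(P[2]-P[1])[::-1])))
    return mm
m=rect((151,230,235,296),0,0,100,12,'base')
m2=rect((325,255,356,280),0,0,100,40,'block')
print('z block',np.round(w[262:275,333:349,2]).astype(int))
# heights in fixture
print(np.round(w[228:294:1,152:232:2,2][::2]).astype(int))
E
```

```text
base [ 152  235   76   58 1889] ((189.3072509765625, 263.1081848144531), (75.96704864501953, 25.622222900390625), 30.11372947692871)
[[482.5, 436.9], [539.3, 403.7], [436.6, 233.6], [380.6, 267.5]] c [459.75880527 335.40732142] sides 65.78591169515023 198.6860335703776 ang -30.30734428632028 -121.13215739494352
block [333 262  15  12 151] ((339.9604187011719, 267.60394287109375), (10.348386764526367, 14.527543067932129), 84.2894058227539)
[[451.6, -33.6], [454.4, -70.8], [428.2, -72.5], [425.4, -35.4]] c [439.89045109 -53.08421429] sides 37.289637018694826 26.21374814054508 ang -85.6932386836976 -176.25322943309922
z block [[                   0                    6                    2
                    -2                    3                   -1
                     1                    1                    3
                     2                    1                    2
                     3                    0                    2
                    -2]
 [                  -1                   -2                   -3
                     2                    0            
[... 3647 characters left out ...]
    2                    0                   -1
                     0]
 [                  -2                    4                    2
                    -1                   -3                   -1
                     2                    4                    0
                     0                    3                    0
                    -3                   -2                    0
                    -2]]
[[ 6  5  0 ...  3  0 -3]
 [-1 -1  0 ... -2 -1  1]
 [ 2 -2 -2 ... -2  0  2]
 ...
 [-6 -2  1 ... -1  4  0]
 [ 4  0  1 ...  0  5 -2]
 [-4  1  3 ...  4  3  2]]<stdin>:18: RuntimeWarning: invalid value encountered in cast
<stdin>:20: RuntimeWarning: invalid value encountered in cast
```

```bash
python3 - <<'E' 2>/dev/null
from h import *
np.set_printoptions(suppress=True,precision=2)
im=cv2.cvtColor(cv2.imread('pics/top0.png'),cv2.COLOR_BGR2RGB);d=np.load('pics/top0.npy')
w=cloud('top',d)
def reg(u0,v0,u1,v1,z0,z1):
    p=w[v0:v1,u0:u1].reshape(-1,3); return p[(p[:,2]>z0)&(p[:,2]<z1)]
p=reg(325,255,356,282,24,60); r=cv2.minAreaRect(p[:,:2].astype(np.float32)); print('block',len(p),p.mean(0),r)
# base
p=reg(149,228,240,298,7,17); r=cv2.minAreaRect(p[:,:2].astype(np.float32)); print('base cloud',len(p),r)
# base edges: mask non-wood, line fit
hsv=cv2.cvtColor(im,cv2.COLOR_RGB2HSV)
# skirt: bright low-sat ring; circle
win=(178,250,206,282)
u0,v0,u1,v1=win
p=reg(*win,38,48);print('skirt',len(p),cv2.minEnclosingCircle(p[:,:2].astype(np.float32)),p.mean(0))
p=reg(*win,62,84);r=cv2.minAreaRect(p[:,:2].astype(np.float32));print('bar',len(p),p.mean(0),r)
p=reg(149,232,170,262,34,50);r=cv2.minAreaRect(p[:,:2].astype(np.float32));print('stop',len(p),p.mean(0),r)
ye=np.array([np.cos(np.radians(59)),np.sin(np.radians(59))]);xe=np.array([ye[1],-ye[0]])
o=p.mean(0)[:2]
print('stop extents y',np.percentile((p[:,:2]-o)@ye,[2,10,90,98]),'x',np.percentile((p[:,:2]-o)@xe,[2,10,90,98]))
p=reg(169,248,184,266,32,48);print('jaw',len(p),p.mean(0))
p=reg(154,232,178,264,18,27);print('rails',len(p),p.mean(0))
print(np.round(p,0)[:60].tolist())
big=cv2.resize(im[228:272,148:208],None,fx=12,fy=12,interpolation=cv2.INTER_CUBIC);cv2.imwrite('pics/nest.png',big[...,::-1])
E
```

```text
block 125 [438.87 -53.96  37.13] ((438.771728515625, -54.16619110107422), (23.68275260925293, 32.81489562988281), 5.063409328460693)
base cloud 955 ((460.4399719238281, 320.8509521484375), (169.04737854003906, 231.32948303222656), 6.222126483917236)
skirt 284 ((463.80877685546875, 329.4336242675781), 38.675933837890625) [454.43 325.09  43.72]
bar 92 [453.91 325.62  73.51] ((453.6363830566406, 325.86029052734375), (11.074544906616211, 45.32837677001953), 43.41379165649414)
stop 89 [503.7  408.2   42.06] ((504.0857849121094, 409.05084228515625), (14.023319244384766, 39.4949951171875), 59.66080093383789)
stop extents y [-5.87 -5.13  5.65  6.98] x [-18.94 -15.96  16.22  19.37]
jaw 85 [473.77 361.24  40.1 ]
rails 81 [493.44 390.44  22.51]
[[528.0, 396.0, 21.0], [528.0, 393.0, 22.0], [526.0, 399.0, 21.0], [526.0, 394.0, 20.0], [523.0, 403.0, 25.0], [518.0, 394.0, 21.0], [515.0, 395.0, 27.0], [515.0, 394.0, 20.0], [515.0, 390.0, 24.0], [515.0, 388.0, 25.0], [513.0, 397.0, 19.0], [513.0, 393.0, 25.0], [513.0, 390.0, 24.0], [513.0, 388.0, 24.0], [513.0, 385.0, 24.0], [513.0, 383.0, 20.0], [51
[... 264 characters left out ...]
5.0, 377.0, 25.0], [505.0, 372.0, 25.0], [503.0, 403.0, 27.0], [502.0, 378.0, 21.0], [502.0, 375.0, 26.0], [502.0, 372.0, 25.0], [502.0, 370.0, 21.0], [502.0, 367.0, 27.0], [500.0, 405.0, 18.0], [499.0, 370.0, 21.0], [499.0, 368.0, 22.0], [498.0, 405.0, 27.0], [497.0, 370.0, 21.0], [495.0, 406.0, 21.0], [493.0, 409.0, 23.0], [492.0, 365.0, 20.0], [490.0, 411.0, 24.0], [488.0, 411.0, 23.0], [485.0, 413.0, 26.0], [485.0, 408.0, 26.0], [485.0, 406.0, 23.0], [482.0, 411.0, 24.0], [482.0, 409.0, 22.0], [482.0, 406.0, 22.0], [482.0, 396.0, 20.0], [480.0, 409.0, 19.0], [480.0, 407.0, 19.0], [480.0, 401.0, 23.0], [480.0, 398.0, 23.0], [477.0, 403.0, 23.0], [477.0, 401.0, 22.0], [477.0, 397.0, 27.0]]
```

View pics/nest.png

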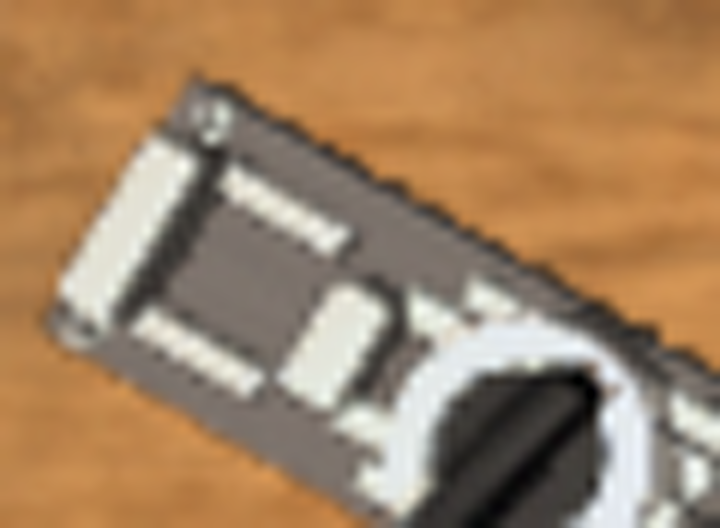

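```bash
python3 - <<'E' 2>/dev/null
from h import *
np.set_printoptions(suppress=True,precision=1,linewidth=200)
d=np.load('pics/top0.npy');w=cloud('top',d).reshape(-1,3);w=w[~np.isnan(w[:,0])]
for x0 in range(200,640,40):
    print(x0,[int(max(w[(w[:,0]>=x0)&(w[:,0]<x0+40)&(w[:,1]>=y0)&(w[:,1]<y0+50)][:,2],default=-1)) for y0 in range(-650,500,50)])
for p in [(171.3,245.1),(164.0,256.9)]: print('rail',onplane('top',*p,22))
a=np.array([onplane('top',171.3,245.1,22),onplane('top',164.0,256.9,22)]).mean(0);print('railmid',a)
d=np.load('pics/top0.npy');w=cloud('top',d)
sub=w[228:300,149:240].reshape(-1,3)
o=np.array([453.9,325.6]);th=np.radians(-30.8);xe=np.array([np.cos(th),np.sin(th)]);ye=np.array([-xe[1],xe[0]])
f=np.c_[(sub[:,:2]-o)@xe,(sub[:,:2]-o)@ye,sub[:,2]]
s=f[(f[:,2]>38)&(f[:,2]<48)&(f[:,1]>80)&(f[:,1]<115)];print('stop in fix',s.mean(0),np.percentile(s,[3,97],axis=0))
s=f[(f[:,2]>34)&(f[:,2]<45)&(f[:,1]>36)&(f[:,1]<60)&(abs(f[:,0])<18)];print('jaw',s.mean(0),np.percentile(s,[3,97],axis=0))
for sg in(1,-1):
  s=f[(f[:,2]>18)&(f[:,2]<26)&(f[:,1]>58)&(f[:,1]<84)&(f[:,0]*sg>10)&(f[:,0]*sg<26)];print('rail',s.mean(0),len(s))
E
```

```text
200 [-833, -836, -834, -835, -835, -832, -835, -837, -835, -834, -835, -831, -836, -836, -834, -834, -836, -834, -831, -837, -834, -835, -831]
240 [-841, -832, -1, -1, -843, -1, -1, 616, -1, -1, 678, 667, -1, -1, -1, -1, -1, -834, -1, -1, -1, -1, -1]
280 [-1, -1, -1, -1, -1, -1, -1, -1, -1, -1, 687, -1, -1, -1, -1, -1, -1, -1, -1, -1, -1, -1, -1]
320 [7, 6, 7, 6, 7, 7, 6, 7, 10, 8, 8, 6, 5, 6, 7, 7, 7, 10, 10, 8, 20, 18, -1]
360 [7, 8, 8, 8, 9, 16, 18, 7, 103, 40, 12, 7, 7, 48, 8, 27, 26, 11, 19, 8, 22, 20, -1]
400 [8, 8, 7, 8, 11, 20, 20, 9, 102, 32, 8, 45, 45, 49, 6, 28, 28, 20, 39, 76, 13, 6, -1]
440 [7, 8, 9, 10, 9, 8, 7, 8, 124, 34, 8, 46, 43, 7, 7, 40, 39, 15, 47, 81, 47, 24, -1]
480 [8, 9, 8, 9, 8, 6, 45, 106, 139, 102, 9, 7, 39, 40, 39, 44, 37, 7, 8, 46, 45, 50, -1]
520 [7, 7, 7, 8, 8, 8, 139, 144, 143, 140, 135, 38, 38, 34, 35, 34, 38, 7, 8, 8, 46, 46, -1]
560 [11, 9, 9, 7, 9, 6, 141, 351, 353, 289, 139, 9, 41, 34, 35, 40, 88, 7, 7, 8, 18, 18, -1]
600 [7, 6, 7, 7, 6, 23, 216, 352, 360, 308, 141, 7, 45, 49, 166, 163, 164, 165, 22, 19, 20, 18, -1]
rail [507.1 379.7  22. ]
rail [477.2 398.5  22. ]
railmid [492.2 389.1  22. ]
stop in fix [ 0.7 96.8 42.6] [[-18.1  90.8  38.5]
 [ 19.6 103.1  46.6]]
jaw [-0.  46.9 38.9] [[-12.8  40.4  35. ]
 [ 12.7  53.6  42.6]]
rail [17.4 72.4 22.6] 21
rail [-17.5  70.7  22.1] 22
```

```bash
cat >> h.py <<'E'
from scipy.spatial.transform import Rotation
def st():
    s=arm.read_state();R=Rotation.from_quat(s['ee_rot']).as_matrix()
    print('t',round(s['clock'],2),'pos',np.round(s['position'],1),'yhead',round(np.degrees(np.arctan2(R[1,1],R[0,1])),2),'tilt',np.round(R[:,2],4),'F',np.round(s['contact_force'],1),'M',np.round(s['wrist_torque'],2),'w',round(s['gripper_width'],1),'j',np.round(s['joints'],2));return s,R
def go(x,y,z,yh):
    s,R=st(); d=R.T@(np.array([x,y,z])-s['position']); h=np.degrees(np.arctan2(R[1,1],R[0,1]))
    t=-((yh-h+180)%360-180); print('shift cm',np.round(d/10,2),'turn',round(t,2))
E
python3 -c "
from h import *
go(439,-54,200,184.5)"
```

```text
t 0.1 pos [ 230.3 -580.4  199.6] yhead 111.64 tilt [-8.0e-04  1.8e-03 -1.0e+00] F [-0.1 -0.9  0.5] M [-0.02  0.    0.01] w 85.3 j [-0.93  0.39  0.01 -0.   -1.19 -0.26]
shift cm [-3.881e+01  4.124e+01  4.000e-02] turn -72.86
```

Request:
servo_tool([
  {"x": -1.94,"y": 2.06,"fingers": 5},
  {"x": -1.94,"y": 2.06},
  {"x": -1.94,"y": 2.06},
  {"x": -1.94,"y": 2.06},
  {"x": -1.94,"y": 2.06},
  {"x": -1.94,"y": 2.06},
  {"x": -1.94,"y": 2.06},
  {"x": -1.94,"y": 2.06},
  {"x": -1.94,"y": 2.06},
  {"x": -1.94,"y": 2.06},
])

```text
invalid input at $.rows[0]: expected keys fingers, x, y, z, turn
```

Request:
servo_tool([
  {"x": -1.94,"y": 2.06},
  {"x": -1.94,"y": 2.06},
  {"x": -1.94,"y": 2.06},
  {"x": -1.94,"y": 2.06},
  {"x": -1.94,"y": 2.06},
  {"x": -1.94,"y": 2.06},
  {"x": -1.94,"y": 2.06},
  {"x": -1.94,"y": 2.06},
  {"x": -1.94,"y": 2.06},
  {"x": -1.94,"y": 2.06},
])

```text
invalid input at $.rows[0]: expected keys fingers, x, y, z, turn
```

Request:
servo_tool([
  {"turn": -7},
  {"turn": -7},
  {"turn": -7},
  {"turn": -7},
  {"turn": -7},
  {"turn": -7},
  {"turn": -7},
  {"turn": -7},
  {"turn": -7},
  {"turn": -7},
])

```text
invalid input at $.rows[0]: expected keys fingers, x, y, z, turn
```

Request:
servo_tool([
  {"turn": -2.86},
  {},
  {},
])

```text
invalid input at $.rows[0]: expected keys fingers, x, y, z, turn
```

```bash
python3 -c "
from h import *
go(439,-54,100,184.5)"
```

```text
t 0.1 pos [ 230.3 -580.4  199.6] yhead 111.64 tilt [-8.0e-04  1.8e-03 -1.0e+00] F [-0.1 -0.9  0.5] M [-0.02  0.    0.01] w 85.3 j [-0.93  0.39  0.01 -0.   -1.19 -0.26]
shift cm [-38.81  41.22  10.04] turn -72.86
```

All keys are required in every row.

Request:
servo_tool([
  {"x": -1.94,"y": 2.06,"z": 0,"turn": 0,"fingers": 5},
  {"x": -1.94,"y": 2.06,"z": 0,"turn": 0,"fingers": 5},
  {"x": -1.94,"y": 2.06,"z": 0,"turn": 0,"fingers": 5},
  {"x": -1.94,"y": 2.06,"z": 0,"turn": 0,"fingers": 5},
  {"x": -1.94,"y": 2.06,"z": 0,"turn": 0,"fingers": 5},
  {"x": -1.94,"y": 2.06,"z": 0,"turn": 0,"fingers": 5},
  {"x": -1.94,"y": 2.06,"z": 0,"turn": 0,"fingers": 5},
  {"x": -1.94,"y": 2.06,"z": 0,"turn": 0,"fingers": 5},
  {"x": -1.94,"y": 2.06,"z": 0,"turn": 0,"fingers": 5},
  {"x": -1.94,"y": 2.06,"z": 0,"turn": 0,"fingers": 5},
])

```text
clock: 0.93
position: [334.9, -316.4, 200.3]
ee_rot: [-0.188, 0.982, 0.0, -0.0]
contact_force: [0.8, -0.4, -0.1]
gripper_width: 49.9
```

Request:
servo_tool([
  {"x": -1.94,"y": 2.06,"z": 0,"turn": 0,"fingers": 5},
  {"x": -1.94,"y": 2.06,"z": 0,"turn": 0,"fingers": 5},
  {"x": -1.94,"y": 2.06,"z": 0,"turn": 0,"fingers": 5},
  {"x": -1.94,"y": 2.06,"z": 0,"turn": 0,"fingers": 5},
  {"x": -1.94,"y": 2.06,"z": 0,"turn": 0,"fingers": 5},
  {"x": -1.94,"y": 2.06,"z": 0,"turn": 0,"fingers": 5},
  {"x": -1.94,"y": 2.06,"z": 0,"turn": 0,"fingers": 5},
  {"x": -1.94,"y": 2.06,"z": 0,"turn": 0,"fingers": 5},
  {"x": -1.94,"y": 2.06,"z": 0,"turn": 0,"fingers": 5},
  {"x": -1.94,"y": 2.06,"z": 0,"turn": 0,"fingers": 5},
])

```text
clock: 1.77
position: [439.1, -53.4, 200.4]
ee_rot: [-0.188, 0.982, 0.0, -0.0]
contact_force: [0.4, 0.0, -0.3]
gripper_width: 49.9
```

Request:
servo_tool([
  {"x": 0,"y": 0,"z": 0,"turn": -7,"fingers": 5},
  {"x": 0,"y": 0,"z": 0,"turn": -7,"fingers": 5},
  {"x": 0,"y": 0,"z": 0,"turn": -7,"fingers": 5},
  {"x": 0,"y": 0,"z": 0,"turn": -7,"fingers": 5},
  {"x": 0,"y": 0,"z": 0,"turn": -7,"fingers": 5},
  {"x": 0,"y": 0,"z": 0,"turn": -7,"fingers": 5},
  {"x": 0,"y": 0,"z": 0,"turn": -7,"fingers": 5},
  {"x": 0,"y": 0,"z": 0,"turn": -7,"fingers": 5},
  {"x": 0,"y": 0,"z": 0,"turn": -7,"fingers": 5},
  {"x": 0,"y": 0,"z": 0,"turn": -7,"fingers": 5},
])

```text
clock: 2.6
position: [438.8, -54.8, 200.2]
ee_rot: [0.719, -0.695, -0.0, 0.0]
contact_force: [-1.4, -0.0, -0.5]
gripper_width: 49.4
```

Request:
servo_tool([
  {"x": 0,"y": 0,"z": 0,"turn": -2.86,"fingers": 5},
  {"x": 0,"y": 0,"z": 0,"turn": 0,"fingers": 5},
  {"x": 0,"y": 0,"z": 0,"turn": 0,"fingers": 5},
])

```text
clock: 2.85
position: [439.0, -54.8, 200.4]
ee_rot: [0.734, -0.679, -0.0, 0.0]
contact_force: [0.1, 0.4, 0.0]
gripper_width: 50.1
```

```bash
python3 -c "
from h import *
go(439,-54,80,184.5)"
```

```text
t 2.85 pos [439.  -54.8 200.4] yhead -175.59 tilt [-6.e-04  1.e-04 -1.e+00] F [0.1 0.4 0. ] M [-0.02  0.07  0.03] w 50.1 j [ 0.25  0.07 -0.41 -0.   -1.09 -0.17]
shift cm [-0.08 -0.02 12.04] turn -0.09
```

Request:
servo_tool([
  {"x": -0.06,"y": 0,"z": 3,"turn": 0,"fingers": 5},
  {"x": 0,"y": 0,"z": 3,"turn": 0,"fingers": 5},
  {"x": 0,"y": 0,"z": 3,"turn": 0,"fingers": 5},
  {"x": 0,"y": 0,"z": 2.5,"turn": 0,"fingers": 5},
  {"x": 0,"y": 0,"z": 2,"turn": 0,"fingers": 5},
  {"x": 0,"y": 0,"z": 0,"turn": 0,"fingers": 5},
  {"x": 0,"y": 0,"z": 0,"turn": 0,"fingers": 5},
])

```text
clock: 3.43
position: [438.7, -54.4, 65.2]
ee_rot: [0.734, -0.679, -0.001, 0.001]
contact_force: [1.1, -0.7, 0.6]
gripper_width: 49.7
```

```bash
python3 - <<'E'
from h import *
im,_=snap('side','side1');go(439,-54,14,184.5)
cv2.imwrite('pics/s1.png',cv2.resize(im[190:310,130:290],None,fx=5,fy=5)[...,::-1])
E
```

```text
t 3.48 pos [439.9 -54.2  66.3] yhead -175.5 tilt [ 7.e-04 -3.e-04 -1.e+00] F [ 0.8 -0.6 -0. ] M [ 0.01 -0.08 -0.03] w 49.9 j [ 0.25  0.24 -0.61  0.   -0.73 -0.17]
shift cm [-0.03  0.09  5.23] turn -0.0
```

View pics/s1.png

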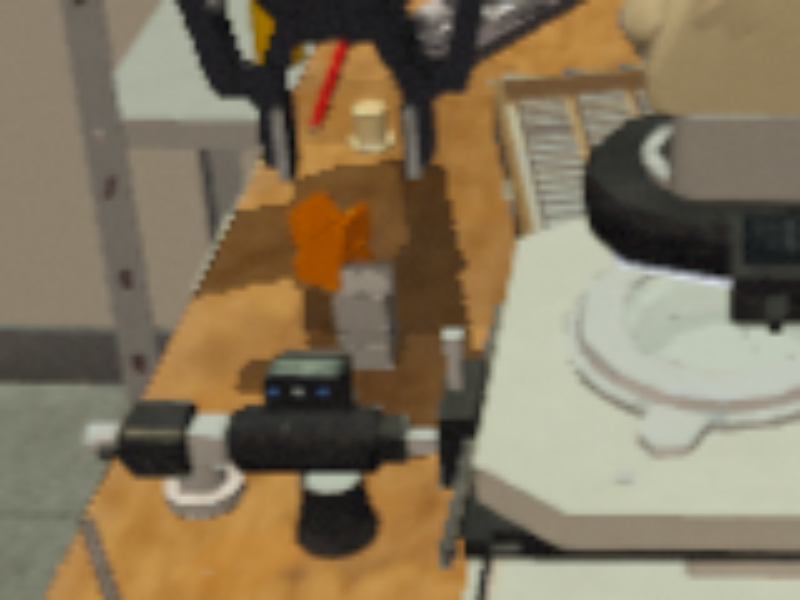

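The open fingers straddle the grey block in the side view (the block is at about side px (203,253)), so I'll descend and grasp.

Request:
servo_tool([
  {"x": 0,"y": 0,"z": 2,"turn": 0,"fingers": 5},
  {"x": 0,"y": 0,"z": 1.6,"turn": 0,"fingers": 5},
  {"x": 0,"y": 0,"z": 1.5,"turn": 0,"fingers": 5},
  {"x": 0,"y": 0,"z": 0,"turn": 0,"fingers": 5},
  {"x": 0,"y": 0,"z": 0,"turn": 0,"fingers": 0},
  {"x": 0,"y": 0,"z": 0,"turn": 0,"fingers": 0},
  {"x": 0,"y": 0,"z": 0,"turn": 0,"fingers": 0},
  {"x": 0,"y": 0,"z": 0,"turn": 0,"fingers": 0},
  {"x": 0,"y": 0,"z": 0,"turn": 0,"fingers": 0},
  {"x": 0,"y": 0,"z": 0,"turn": 0,"fingers": 0},
])

```text
clock: 4.32
position: [439.5, -54.2, 15.1]
ee_rot: [0.734, -0.679, 0.0, -0.0]
contact_force: [0.2, -0.6, -1.0]
gripper_width: -0.0
```

```bash
python3 -c "
from h import *
st()"
```

```text
t 4.32 pos [439.5 -54.2  15.1] yhead -175.5 tilt [ 1.1e-03  2.0e-04 -1.0e+00] F [ 0.2 -0.6 -1. ] M [-0.01 -0.01  0.01] w -0.0 j [ 0.25  0.33 -0.66  0.   -0.58 -0.17]
```

```bash
python3 - <<'E'
from h import *
im,_=snap('side','side2');t,_=snap('top','top2')
a=cv2.resize(im[210:290,150:250],None,fx=5,fy=5);b=cv2.resize(t[230:310,290:390],None,fx=5,fy=5)
cv2.imwrite('pics/s2.png',np.vstack([a[:300],b[:300]])[...,::-1])
E
```

```text
(no output)
```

View pics/s2.png

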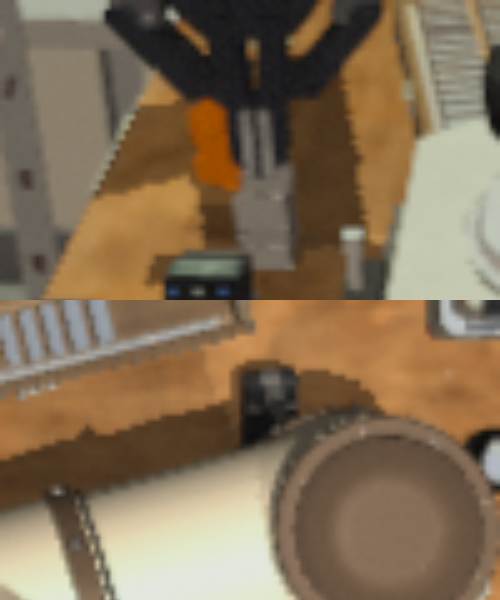

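```bash
python3 - <<'E' 2>/dev/null
from h import *
np.set_printoptions(suppress=True,precision=1)
for f in('side0','side2'):
    d=np.load(f'pics/{f}.npy');w=cloud('side',d)
    for v in range(238,268,3): print(f,v,w[v,203],w[v,200])
    print('bench sanity',w[300,150])
d=np.load('pics/top2.npy');w=cloud('top',d)
print('gripper parts in top', w[305,285] if 0 else w[250,345],w[256,345])
E
```

```text
side0 238 [425.4  15.2  19.1] [421.6   0.   28.4]
side0 241 [425.4  12.3  12. ] [420.3   2.2  18.2]
side0 244 [438.3 -43.5  38.9] [431.8 -46.2  40.5]
side0 247 [438.7 -47.7  33.1] [431.9 -49.3  34. ]
side0 250 [443.5 -69.9  39.4] [436.6 -70.3  39.5]
side0 253 [442.7 -69.4  30.6] [435.7 -69.7  30.7]
side0 256 [441.5 -67.3  20.8] [434.2 -66.6  20.2]
side0 259 [440.3 -65.5  11. ] [434.4 -70.3  14.2]
side0 262 [440.1 -67.3   3.7] [ 472.5 -219.2  111.6]
side0 265 [440.8 -73.2  -0.7] [ 474.4 -228.8  111.6]
bench sanity [ 357.7 -205.2    4.8]
side2 238 [444.5 -63.3  68. ] [437.3 -62.3  67.2]
side2 241 [443.8 -62.9  59.6] [436.9 -63.5  59.8]
side2 244 [443.1 -62.9  51.3] [435.9 -62.   50.6]
side2 247 [438.7 -47.6  33.1] [432.2 -50.3  34.7]
side2 250 [443.2 -69.   38.8] [436.4 -69.8  39.2]
side2 253 [443.  -70.7  31.6] [435.8 -70.1  31. ]
side2 256 [441.2 -66.2  20. ] [434.4 -67.2  20.6]
side2 259 [440.9 -68.   12.8] [433.8 -67.8  12.5]
side2 262 [440.6 -69.4   5.2] [ 472.6 -219.6  111.9]
side2 265 [440.8 -73.   -0.9] [ 474.6 -229.8  112.3]
bench sanity [ 357.9 -205.8    5.3]
gripper parts in top [485.  -51.9 148. ] [473.9 -29.1 302.5]
```

```bash
python3 - <<'E' 2>/dev/null
from h import *
np.set_printoptions(suppress=True,precision=1)
d=np.load('pics/side1.npy');w=cloud('side',d)
for u in (186,187,213):
  for v in range(212,230,2): print('s1',u,v,w[v,u])
d=np.load('pics/side2.npy');w=cloud('side',d)
for u in (198,201,204):
  for v in range(232,249,1): print('s2',u,v,w[v,u])
E
```

```text
s1 186 212 [412.9 -66.5 136.9]
s1 186 214 [412.3 -65.9 131.5]
s1 186 216 [412.1 -67.  127. ]
s1 186 218 [411.2 -65.8 121.3]
s1 186 220 [411.1 -67.1 116.9]
s1 186 222 [410.5 -66.9 111.6]
s1 186 224 [409.8 -66.4 106.2]
s1 186 226 [358.9 106.5   0.5]
s1 186 228 [361.5  95.4   0.6]
s1 187 212 [414.5 -64.2 135.7]
s1 187 214 [414.6 -66.2 131.7]
s1 187 216 [414.7 -68.5 127.9]
s1 187 218 [413.5 -66.  121.5]
s1 187 220 [413.  -65.9 116.3]
s1 187 222 [413.1 -68.  112.3]
s1 187 224 [412.3 -67.2 106.7]
s1 187 226 [361.8 106.4   0.7]
s1 187 228 [364.   96.4   0.1]
s1 213 212 [471.5 -59.  134. ]
s1 213 214 [471.7 -62.  130.5]
s1 213 216 [471.4 -62.1 125.4]
s1 213 218 [471.  -62.  120.3]
s1 213 220 [471.2 -64.5 116.5]
s1 213 222 [470.2 -61.4 109.6]
s1 213 224 [470.5 -64.8 106.4]
s1 213 226 [433.5 109.6   0.1]
s1 213 228 [434.7 101.9  -1.8]
s2 198 232 [435.2 -66.7  85.9]
s2 198 233 [434.6 -65.   82.2]
s2 198 234 [433.7 -62.7  78.1]
s2 198 235 [433.1 -61.3  74.6]
s2 198 236 [432.5 -59.7  70.9]
s2 198 237 [432.9 -62.1  69.7]
s2 198 238 [432.1 -60.   65.7]
s2 198 239 [432.  -60.4  63.2]
s2 198 240 [432
[... 617 characters left out ...]
439.7 -67.1  56.7]
s2 201 244 [438.5 -63.1  51.4]
s2 201 245 [439.2 -67.   51.1]
s2 201 246 [433.8 -46.4  35. ]
s2 201 247 [435.2 -52.9  36.4]
s2 201 248 [434.6 -51.5  32.7]
s2 204 232 [448.7 -65.7  85.5]
s2 204 233 [447.3 -60.9  80. ]
s2 204 234 [447.6 -62.8  78.4]
s2 204 235 [447.3 -62.5  75.6]
s2 204 236 [446.9 -61.6  72.3]
s2 204 237 [446.9 -62.5  70.2]
s2 204 238 [447.2 -64.9  69. ]
s2 204 239 [446.8 -63.9  65.7]
s2 204 240 [447.2 -66.5  64.6]
s2 204 241 [446.  -62.4  59.3]
s2 204 242 [445.7 -62.1  56.4]
s2 204 243 [445.4 -61.8  53.4]
s2 204 244 [446.  -65.3  52.9]
s2 204 245 [445.3 -63.2  48.8]
s2 204 246 [440.9 -45.9  34.8]
s2 204 247 [441.5 -49.4  34.2]
s2 204 248 [441.3 -49.5  31.5]
```

```bash
python3 - <<'E'
import cv2
im=cv2.imread('pics/side2.png');cv2.imwrite('pics/s2b.png',cv2.resize(im[215:275,170:240],None,fx=10,fy=10,interpolation=cv2.INTER_NEAREST))
E
```

```text
(no output)
```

View pics/s2b.png

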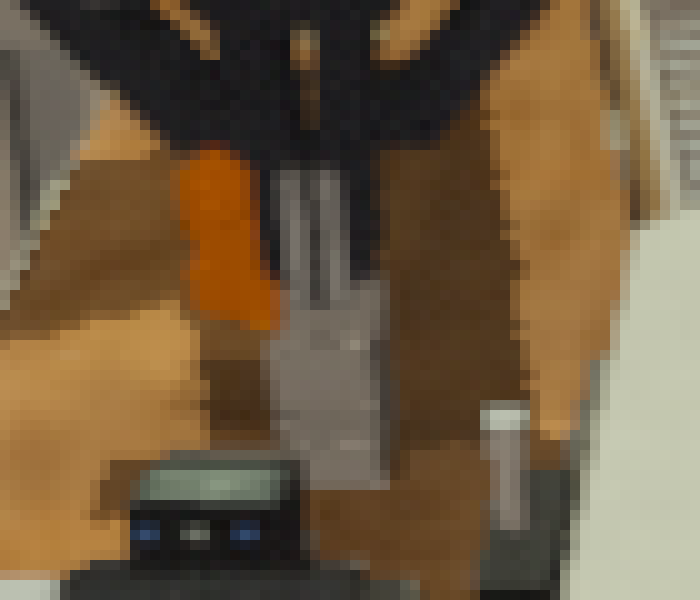

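The fingers closed on air. The block hasn't moved (front face at y −70, top at z 40). Both depth views put the shut fingertips at about z 49, while the reported TCP z is 15. So the real tips are about 34 mm above the reported z, and x and y agree. I'll correct for that and check it on the way down.

Request:
servo_tool([
  {"x": 0,"y": 0,"z": 0,"turn": 0,"fingers": 5},
  {"x": 0,"y": 0,"z": 0,"turn": 0,"fingers": 5},
  {"x": 0,"y": 0,"z": 0,"turn": 0,"fingers": 5},
  {"x": 0,"y": 0,"z": 0,"turn": 0,"fingers": 5},
  {"x": 0,"y": 0,"z": 1,"turn": 0,"fingers": 5},
  {"x": 0,"y": 0,"z": 1,"turn": 0,"fingers": 5},
  {"x": 0,"y": 0,"z": 0,"turn": 0,"fingers": 5},
])

```text
clock: 5.0
position: [437.9, -54.5, -6.7]
ee_rot: [0.734, -0.679, -0.001, 0.001]
contact_force: [0.4, -0.1, -0.1]
gripper_width: 49.8
```

```bash
python3 - <<'E'
from h import *
im,d=snap('side','side3');st()
cv2.imwrite('pics/s3.png',cv2.resize(im[215:275,160:240],None,fx=10,fy=10,interpolation=cv2.INTER_NEAREST)[...,::-1])
w=cloud('side',d);np.set_printoptions(suppress=True,precision=0)
for u in (189,190,191,215,216,217): print(u,[ (v,*np.round(w[v,u])) for v in range(232,252,2)])
E
```

```text
t 5.05 pos [438.4 -54.4  -6. ] yhead -175.5 tilt [-2.4e-03 -6.0e-04 -1.0e+00] F [ 0.4  0.2 -0.4] M [-0.03 -0.05 -0.02] w 50.1 j [ 0.25  0.37 -0.68 -0.   -0.52 -0.17]
189 [(232, np.float64(415.0), np.float64(-69.0), np.float64(87.0)), (234, np.float64(414.0), np.float64(-68.0), np.float64(81.0)), (236, np.float64(414.0), np.float64(-67.0), np.float64(75.0)), (238, np.float64(412.0), np.float64(-63.0), np.float64(67.0)), (240, np.float64(413.0), np.float64(-68.0), np.float64(65.0)), (242, np.float64(412.0), np.float64(-65.0), np.float64(58.0)), (244, np.float64(412.0), np.float64(-69.0), np.float64(55.0)), (246, np.float64(411.0), np.float64(-67.0), np.float64(48.0)), (248, np.float64(410.0), np.float64(-66.0), np.float64(41.0)), (250, np.float64(410.0), np.float64(-69.0), np.float64(38.0))]
190 [(232, np.float64(418.0), np.float64(-69.0), np.float64(87.0)), (234, np.float64(411.0), np.float64(-49.0), np.float64(70.0)), (236, np.float64(411.0), np.float64(-51.0), np.float64(65.0)), (238, np.float64(413.0), np.float64(-58.0), np.float64(64.0)), (240, np.float64(415.0), np.float64(-66.0)
[... 2171 characters left out ...]
)), (250, np.float64(470.0), np.float64(-54.0), np.float64(29.0))]
217 [(232, np.float64(477.0), np.float64(-58.0), np.float64(81.0)), (234, np.float64(477.0), np.float64(-59.0), np.float64(77.0)), (236, np.float64(477.0), np.float64(-62.0), np.float64(73.0)), (238, np.float64(475.0), np.float64(-56.0), np.float64(64.0)), (240, np.float64(476.0), np.float64(-60.0), np.float64(61.0)), (242, np.float64(475.0), np.float64(-58.0), np.float64(55.0)), (244, np.float64(474.0), np.float64(-55.0), np.float64(47.0)), (246, np.float64(475.0), np.float64(-59.0), np.float64(44.0)), (248, np.float64(474.0), np.float64(-57.0), np.float64(37.0)), (250, np.float64(464.0), np.float64(-9.0), np.float64(-1.0))]
```

View pics/s3.png

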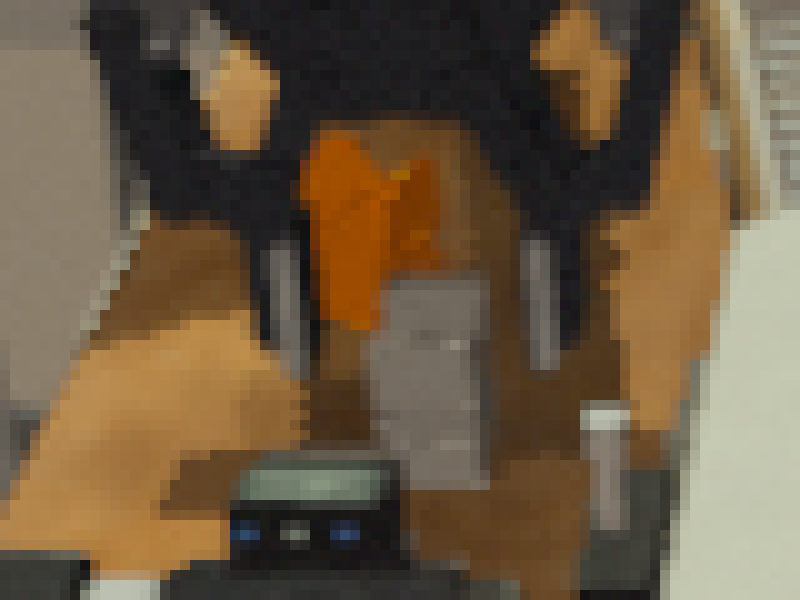

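Request:
servo_tool([
  {"x": 0,"y": 0,"z": 0.8,"turn": 0,"fingers": 5},
  {"x": 0,"y": 0,"z": 0.8,"turn": 0,"fingers": 5},
  {"x": 0,"y": 0,"z": 0,"turn": 0,"fingers": 5},
  {"x": 0,"y": 0,"z": 0,"turn": 0,"fingers": 0},
  {"x": 0,"y": 0,"z": 0,"turn": 0,"fingers": 0},
  {"x": 0,"y": 0,"z": 0,"turn": 0,"fingers": 0},
  {"x": 0,"y": 0,"z": 0,"turn": 0,"fingers": 0},
  {"x": 0,"y": 0,"z": 0,"turn": 0,"fingers": 0},
  {"x": 0,"y": 0,"z": 0,"turn": 0,"fingers": 0},
  {"x": 0,"y": 0,"z": 0,"turn": 0,"fingers": 0},
])

```text
clock: 5.88
position: [439.4, -54.2, -21.2]
ee_rot: [0.734, -0.679, 0.0, -0.0]
contact_force: [0.2, -0.0, 0.9]
gripper_width: 22.9
```

```bash
python3 -c "
from h import *
st()"
```

```text
t 5.88 pos [439.4 -54.2 -21.2] yhead -175.49 tilt [ 5.e-04  1.e-04 -1.e+00] F [ 0.2 -0.   0.9] M [0.11 0.05 0.02] w 22.9 j [ 0.25  0.4  -0.7   0.   -0.48 -0.17]
```

Gripped at 22.9 mm. I'll lift to reported z of about 120 (block underside about 140) and look.

Request:
servo_tool([
  {"x": 0,"y": 0,"z": -1,"turn": 0,"fingers": 0},
  {"x": 0,"y": 0,"z": -2,"turn": 0,"fingers": 0},
  {"x": 0,"y": 0,"z": -3,"turn": 0,"fingers": 0},
  {"x": 0,"y": 0,"z": -3,"turn": 0,"fingers": 0},
  {"x": 0,"y": 0,"z": -3,"turn": 0,"fingers": 0},
  {"x": 0,"y": 0,"z": -2,"turn": 0,"fingers": 0},
  {"x": 0,"y": 0,"z": 0,"turn": 0,"fingers": 0},
])

```text
clock: 6.47
position: [442.1, -53.8, 122.8]
ee_rot: [0.735, -0.678, 0.003, -0.004]
contact_force: [1.0, 0.5, -1.3]
gripper_width: 23.4
```

```bash
python3 - <<'E'
from h import *
im,d=snap('side','side4');go(490.5,387.0,120,149.2)
cv2.imwrite('pics/s4.png',cv2.resize(im[150:290,120:280],None,fx=4,fy=4,interpolation=cv2.INTER_NEAREST)[...,::-1])
E
```

```text
t 6.52 pos [440.3 -53.9 120.4] yhead -175.5 tilt [ 0.005   0.0014 -1.    ] F [-0.6  0.6 -2. ] M [-0.02  0.04 -0.  ] w 23.4 j [ 0.25  0.16 -0.54 -0.   -0.87 -0.17]
shift cm [-43.56  -8.46   0.13] turn 35.3
```

View pics/s4.png

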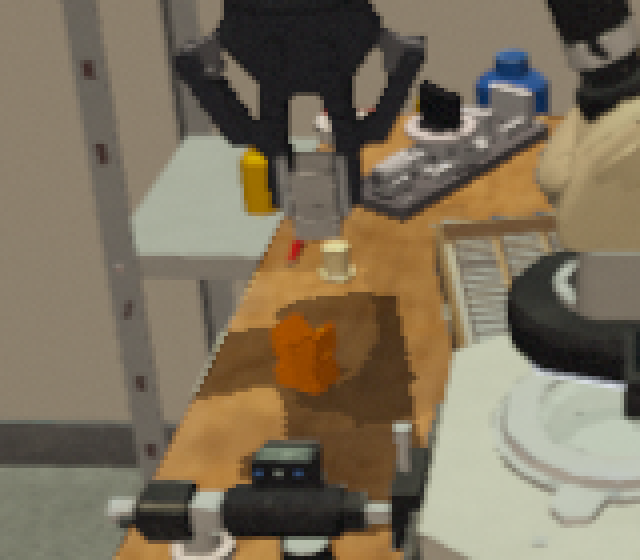

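Request:
servo_tool([
  {"x": -1.5,"y": -0.3,"z": 0,"turn": 0,"fingers": 0},
  {"x": -2.2,"y": -0.43,"z": 0,"turn": 0,"fingers": 0},
  {"x": -2.2,"y": -0.43,"z": 0,"turn": 0,"fingers": 0},
  {"x": -2.2,"y": -0.43,"z": 0,"turn": 0,"fingers": 0},
  {"x": -2.2,"y": -0.43,"z": 0,"turn": 0,"fingers": 0},
  {"x": -2.2,"y": -0.43,"z": 0,"turn": 0,"fingers": 0},
  {"x": -2.2,"y": -0.43,"z": 0,"turn": 0,"fingers": 0},
  {"x": -2.2,"y": -0.43,"z": 0,"turn": 0,"fingers": 0},
  {"x": -2.2,"y": -0.43,"z": 0,"turn": 0,"fingers": 0},
  {"x": -2.2,"y": -0.43,"z": 0,"turn": 0,"fingers": 0},
])

```text
clock: 7.35
position: [462.6, 161.7, 116.5]
ee_rot: [0.734, -0.679, -0.001, 0.002]
contact_force: [1.0, -0.5, -1.5]
gripper_width: 23.2
```

Request:
servo_tool([
  {"x": -2.2,"y": -0.43,"z": 0,"turn": 0,"fingers": 0},
  {"x": -2.2,"y": -0.43,"z": 0,"turn": 0,"fingers": 0},
  {"x": -2.2,"y": -0.43,"z": 0,"turn": 0,"fingers": 0},
  {"x": -2.2,"y": -0.43,"z": 0,"turn": 0,"fingers": 0},
  {"x": -2.2,"y": -0.43,"z": 0,"turn": 0,"fingers": 0},
  {"x": -2.2,"y": -0.43,"z": 0,"turn": 0,"fingers": 0},
  {"x": -2.2,"y": -0.43,"z": 0,"turn": 0,"fingers": 0},
  {"x": -2.2,"y": -0.43,"z": 0,"turn": 0,"fingers": 0},
  {"x": -2.2,"y": -0.43,"z": 0,"turn": 0,"fingers": 0},
  {"x": -2.2,"y": -0.4,"z": 0,"turn": 0,"fingers": 0},
])

```text
clock: 8.18
position: [488.1, 384.1, 115.7]
ee_rot: [0.734, -0.679, -0.0, 0.003]
contact_force: [1.2, -0.4, -1.0]
gripper_width: 23.1
```

Request:
servo_tool([
  {"x": 0,"y": 0,"z": 0,"turn": 7.06,"fingers": 0},
  {"x": 0,"y": 0,"z": 0,"turn": 7.06,"fingers": 0},
  {"x": 0,"y": 0,"z": 0,"turn": 7.06,"fingers": 0},
  {"x": 0,"y": 0,"z": 0,"turn": 7.06,"fingers": 0},
  {"x": 0,"y": 0,"z": 0,"turn": 7.06,"fingers": 0},
  {"x": 0,"y": 0,"z": 0,"turn": 0,"fingers": 0},
  {"x": 0,"y": 0,"z": 0,"turn": 0,"fingers": 0},
])

```text
clock: 8.77
position: [488.5, 383.2, 116.5]
ee_rot: [-0.495, 0.869, -0.0, -0.002]
contact_force: [-0.8, 0.0, -0.7]
gripper_width: 23.1
```

```bash
python3 - <<'E'
from h import *
im,d=snap('side','side5');t,_=snap('top','top5');go(490.5,387.0,120,149.2)
a=cv2.resize(im[110:220,180:320],None,fx=5,fy=5,interpolation=cv2.INTER_CUBIC)
cv2.imwrite('pics/s5.png',a[...,::-1])
cv2.imwrite('pics/t5.png',cv2.resize(t[200:310,120:260],None,fx=5,fy=5)[...,::-1])
E
```

```text
t 8.87 pos [488.9 383.6 117.4] yhead 149.33 tilt [-0.0015 -0.0015 -1.    ] F [ 0.9 -1.2 -0.9] M [-0.01  0.02  0.  ] w 23.0 j [ 0.93  0.45 -0.11 -0.   -1.01 -1.46]
shift cm [-0.38  0.03 -0.26] turn 0.13
```

View pics/s5.png

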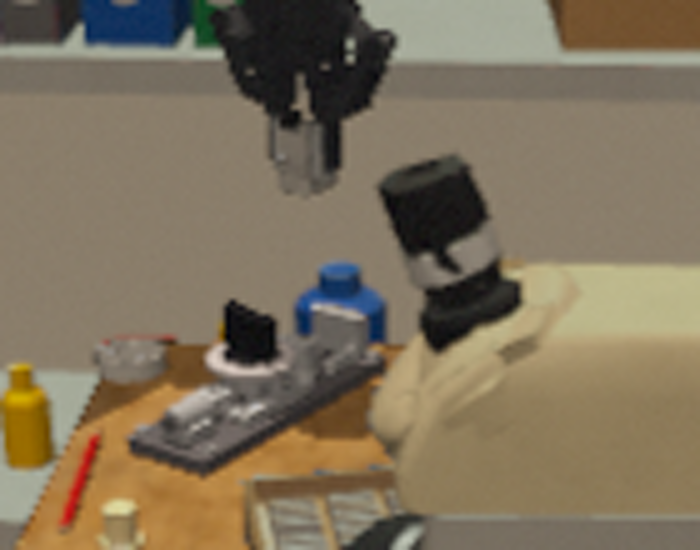

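View pics/t5.png

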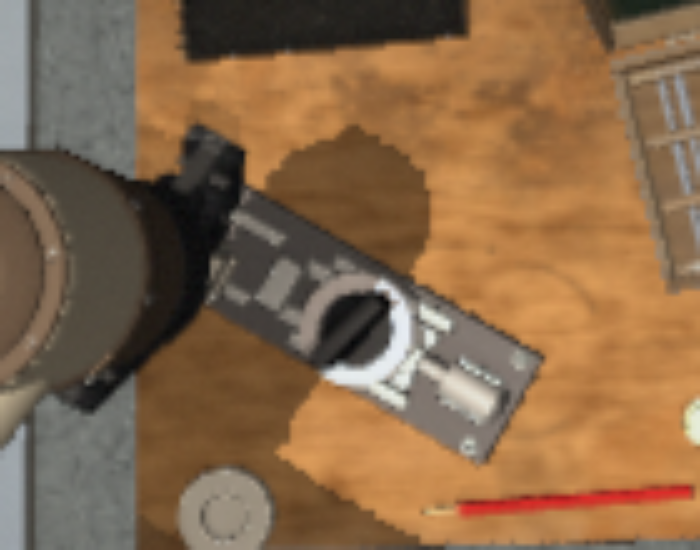

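Request:
servo_tool([
  {"x": -0.38,"y": 0.03,"z": 2,"turn": 0.13,"fingers": 0},
  {"x": 0,"y": 0,"z": 3,"turn": 0,"fingers": 0},
  {"x": 0,"y": 0,"z": 2.4,"turn": 0,"fingers": 0},
  {"x": 0,"y": 0,"z": 0,"turn": 0,"fingers": 0},
  {"x": 0,"y": 0,"z": 0,"turn": 0,"fingers": 0},
  {"x": 0,"y": 0,"z": 0,"turn": 0,"fingers": 0},
])

```text
clock: 9.37
position: [491.9, 388.3, 46.0]
ee_rot: [-0.494, 0.87, 0.0, 0.001]
contact_force: [0.7, 0.5, -1.3]
gripper_width: 23.3
```

```bash
python3 - <<'E' 2>/dev/null
from h import *
im,d=snap('side','side6');s,R=st();t,dt=snap('top','top6');go(490.5,387.0,40,149.2)
a=cv2.resize(im[140:210,200:280],None,fx=10,fy=10,interpolation=cv2.INTER_NEAREST)
cv2.imwrite('pics/s6.png',a[...,::-1])
cv2.imwrite('pics/t6.png',cv2.resize(t[210:280,130:220],None,fx=8,fy=8,interpolation=cv2.INTER_CUBIC)[...,::-1])
E
```

```text
t 9.42 pos [492.1 388.6  46.6] yhead 149.14 tilt [ 0.0027  0.0025 -1.    ] F [-0.4 -0.1 -0.9] M [-0.03  0.    0.02] w 22.8 j [ 0.93  0.53 -0.18  0.   -0.86 -1.47]
t 9.47 pos [492.1 388.6  46.7] yhead 149.12 tilt [ 0.0028  0.0029 -1.    ] F [-0.6  0.6 -0.5] M [0.03 0.07 0.01] w 23.5 j [ 0.93  0.53 -0.18  0.   -0.86 -1.47]
shift cm [0.23 0.05 0.67] turn -0.08
```

View pics/s6.png

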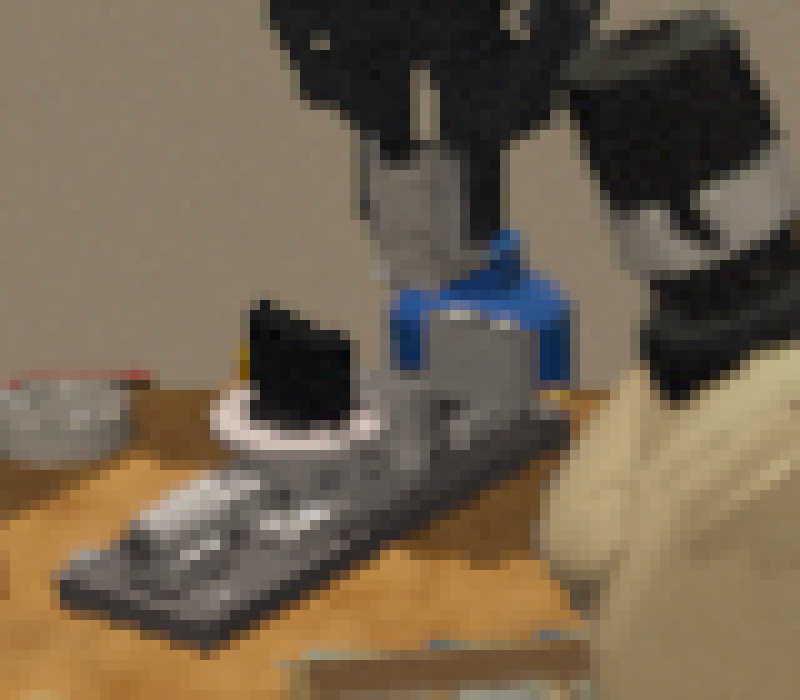

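View pics/t6.png

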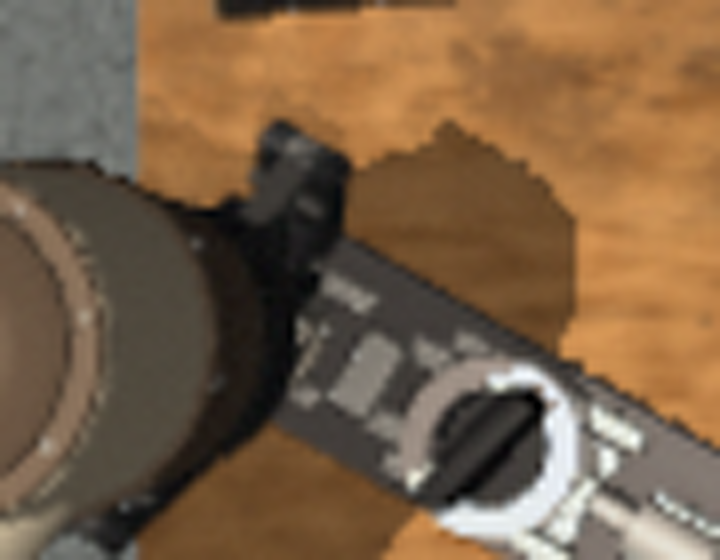

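```bash
cat >> h.py <<'E'
O=np.array([453.9,325.6]);_t=np.radians(-30.8);XE=np.array([np.cos(_t),np.sin(_t)]);YE=np.array([-XE[1],XE[0]])
def fix(w): return np.stack([(w[...,:2]-O)@XE,(w[...,:2]-O)@YE,w[...,2]],-1)
E
python3 - <<'E' 2>/dev/null
from h import *
np.set_printoptions(suppress=True,precision=1,linewidth=180)
d=np.load('pics/side6.npy');f=fix(cloud('side',d))
# block face px: crop(375..440,175..280)/10+(200,140)
for v in range(154,170): print(v,[tuple(np.round(f[v,u]).astype(int)) for u in range(236,250)])
s=f[173:180,244:252].reshape(-1,3);print('stop face',np.nanmedian(s,0),np.nanmean(s,0))
s=f[158:166,239:244].reshape(-1,3);print('block face',np.nanmedian(s,0),np.nanmean(s,0))
# same-camera check from before: side0 fixture
d=np.load('pics/side0.npy');f=fix(cloud('side',d))
s=f[173:180,244:252].reshape(-1,3);print('stop face0',np.nanmedian(s,0))
E
```

```text
154 [(np.int64(-22), np.int64(66), np.int64(112)), (np.int64(-13), np.int64(61), np.int64(115)), (np.int64(-11), np.int64(64), np.int64(114)), (np.int64(-8), np.int64(65), np.int64(115)), (np.int64(-11), np.int64(74), np.int64(112)), (np.int64(-11), np.int64(80), np.int64(110)), (np.int64(-9), np.int64(83), np.int64(109)), (np.int64(-9), np.int64(88), np.int64(108)), (np.int64(18), np.int64(58), np.int64(122)), (np.int64(20), np.int64(60), np.int64(122)), (np.int64(23), np.int64(62), np.int64(122)), (np.int64(28), np.int64(61), np.int64(123)), (np.int64(26), np.int64(68), np.int64(120)), (np.int64(36), np.int64(61), np.int64(124))]
155 [(np.int64(-23), np.int64(68), np.int64(108)), (np.int64(-16), np.int64(64), np.int64(110)), (np.int64(-14), np.int64(67), np.int64(110)), (np.int64(-11), np.int64(69), np.int64(110)), (np.int64(-12), np.int64(75), np.int64(108)), (np.int64(-12), np.int64(80), np.int64(106)), (np.int64(-10), np.int64(83), np.int64(106)), (np.int64(-7), np.int64(85), np.int64(106)), (np.int64(-2), np.int64(83), np.int64(107)), (np.int64(19), np.int64(61), np.int64(118))
[... 8556 characters left out ...]
 (np.int64(-448), np.int64(618), np.int64(-215)), (np.int64(-440), np.int64(617), np.int64(-213)), (np.int64(-304), np.int64(449), np.int64(-128)), (np.int64(-292), np.int64(441), np.int64(-123)), (np.int64(-286), np.int64(441), np.int64(-122)), (np.int64(15), np.int64(54), np.int64(71)), (np.int64(-276), np.int64(443), np.int64(-120)), (np.int64(-271), np.int64(445), np.int64(-120)), (np.int64(-265), np.int64(443), np.int64(-118)), (np.int64(-255), np.int64(438), np.int64(-114)), (np.int64(-254), np.int64(445), np.int64(-116)), (np.int64(-254), np.int64(452), np.int64(-119))]
stop face [ 1.9 92.4 29.6] [ 3.  92.7 29.4]
block face [ 3.2 59.4 93.8] [ 3.2 59.6 92.6]
stop face0 [ 3.4 92.5 29.8]
```

```bash
python3 - <<'E' 2>/dev/null
from h import *
m=arm.camera_model('side');P=np.linalg.inv(np.array(m['pose']))
def proj(fx,fy,z):
    w=np.r_[O+fx*XE+fy*YE,z,1];c=P@w;return np.round([m['fx']*c[0]/c[2]+m['cx'],m['fy']*c[1]/c[2]+m['cy']],1)
print('stop top corners',proj(-20,90,42),proj(20,90,42),'bottom right',proj(20,90,12))
print('base corner',proj(32,104,12),proj(32,-92,12),proj(-32,-92,12))
print('bar top ctr',proj(0,0,74),'skirt',proj(-29,0,43),proj(29,0,43))
# block predicted with TCP
for cx,cy in((0.5,73.7),):
  for a,b,z in((-12,-16,68),(12,-16,68),(12,16,68),(-12,-16,108)): print('blk',a,b,z,proj(cx+a,cy+b,z))
E
python3 - <<'E'
import cv2
im=cv2.imread('pics/side6.png');cv2.imwrite('pics/s6b.png',cv2.resize(im[150:190,225:265],None,fx=15,fy=15,interpolation=cv2.INTER_NEAREST))
E
```

```text
stop top corners [241.4 171.5] [250.9 173.9] bottom right [251.2 182.1]
base corner [256.4 181.4] [219.7 202.9] [203.7 197.9]
bar top ctr [229.2 172.3] skirt [222.7 179.3] [236.9 183.2]
blk -12 -16 68 [237.4 167.8]
blk 12 -16 68 [243.2 169.2]
blk 12 16 68 [248.9 166.3]
blk -12 -16 108 [236.9 156.4]
```

View pics/s6b.png

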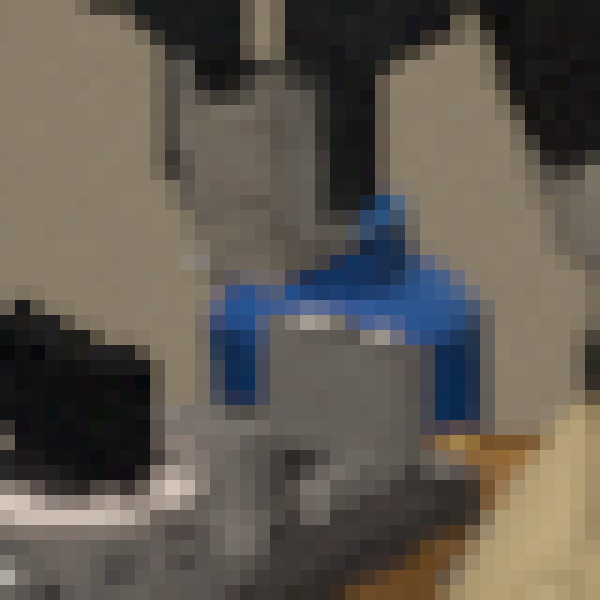

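```bash
cat >> h.py <<'E'
def overlay(img,n,pts,u0,v0,u1,v1,k,out):
    m=arm.camera_model(n);P=np.linalg.inv(np.array(m['pose']))
    a=cv2.resize(img[v0:v1,u0:u1],None,fx=k,fy=k,interpolation=cv2.INTER_CUBIC)[...,::-1].copy()
    for poly,col in pts:
        q=[]
        for fx,fy,z in poly:
            c=P@np.r_[O+fx*XE+fy*YE,z,1];q.append([(m['fx']*c[0]/c[2]+m['cx']+.5-u0)*k,(m['fy']*c[1]/c[2]+m['cy']+.5-v0)*k])
        cv2.polylines(a,[np.int32(np.round(q))],True,col,1,cv2.LINE_AA)
    cv2.imwrite(out,a)
def box(x0,x1,y0,y1,z): return [(x0,y0,z),(x1,y0,z),(x1,y1,z),(x0,y1,z)]
FX=[(box(-20,20,90,103,42),(0,0,255)),(box(-32,32,-86.6,109.4,12),(0,255,0)),(box(-13,13,41,53,39),(255,0,255)),(box(14,21,56.5,86.5,22),(255,255,0)),(box(-21,-14,56.5,86.5,22),(255,255,0)),([(29*np.cos(a),29*np.sin(a),43) for a in np.linspace(0,6.28,40)],(0,255,255))]
E
python3 - <<'E'
from h import *
rd=lambda f:cv2.cvtColor(cv2.imread(f'pics/{f}.png'),cv2.COLOR_BGR2RGB)
overlay(rd('side0'),'side',FX,200,155,270,210,11,'pics/o1.png')
overlay(rd('top0'),'top',FX,148,228,232,296,9,'pics/o2.png')
E
```

```text
(no output)
```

View pics/o1.png

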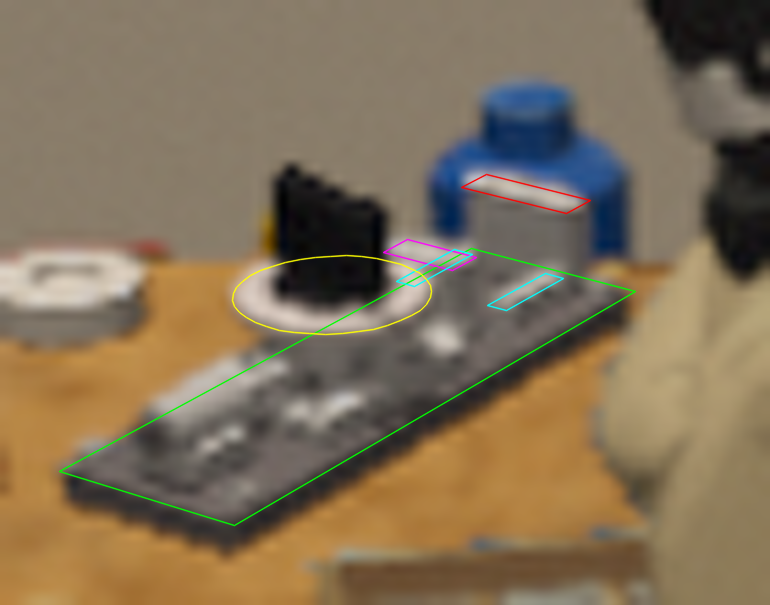

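View pics/o2.png

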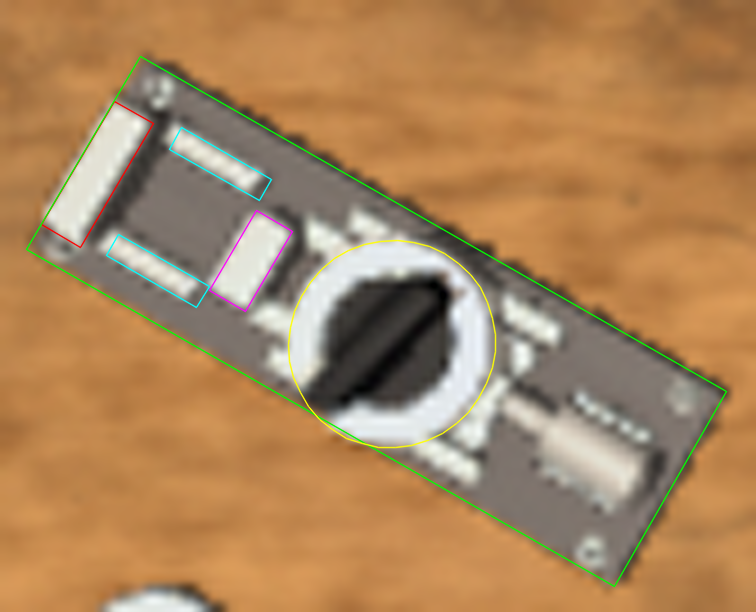

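```bash
python3 - <<'E'
from h import *
rd=lambda f:cv2.cvtColor(cv2.imread(f'pics/{f}.png'),cv2.COLOR_BGR2RGB)
cx,cy=0.5,73.7
B=[(box(cx-12,cx+12,cy-16,cy+16,z),(0,255,0)) for z in(68,108)]
overlay(rd('side6'),'side',FX[:1]+B,222,140,265,190,14,'pics/o3.png')
E
```

```text
(no output)
```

View pics/o3.png

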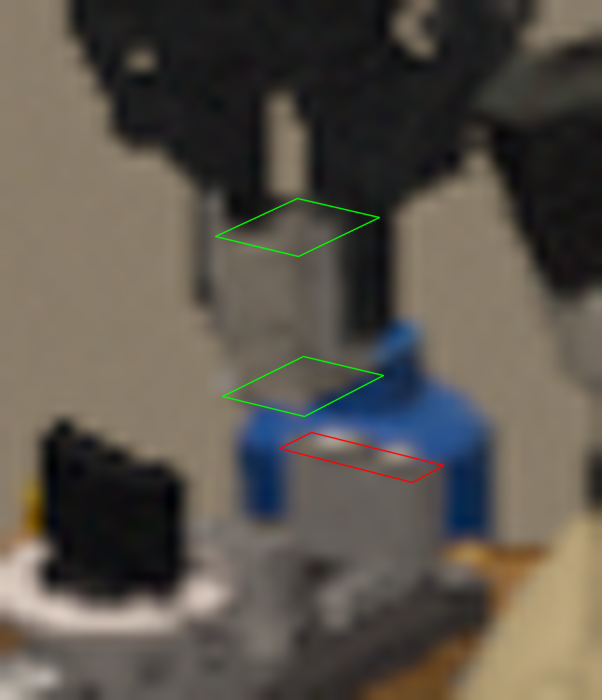

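The overlays agree: the fixture frame fits both views to about 1 mm, and the held block lies where the robot pose predicts. I'll shift slightly, then descend in stages and feel for contact.

Request:
servo_tool([
  {"x": 0.17,"y": 0,"z": 0,"turn": 0,"fingers": 0},
  {"x": 0,"y": 0,"z": 1,"turn": 0,"fingers": 0},
  {"x": 0,"y": 0,"z": 1,"turn": 0,"fingers": 0},
  {"x": 0,"y": 0,"z": 0.6,"turn": 0,"fingers": 0},
  {"x": 0,"y": 0,"z": 0.6,"turn": 0,"fingers": 0},
  {"x": 0,"y": 0,"z": 0.6,"turn": 0,"fingers": 0},
  {"x": 0,"y": 0,"z": 0,"turn": 0,"fingers": 0},
  {"x": 0,"y": 0,"z": 0,"turn": 0,"fingers": 0},
])

```text
clock: 10.13
position: [492.6, 389.8, 11.9]
ee_rot: [-0.494, 0.869, 0.001, 0.005]
contact_force: [-4.2, 0.8, 20.3]
gripper_width: 23.0
```

```bash
python3 - <<'E'
from h import *
im,d=snap('side','side7');s,R=st();p=fix(s['position']);print('fix',p)
cx,cy,b=p[0],p[1],p[2]+21.5
B=[(box(cx-12,cx+12,cy-16,cy+16,z),(0,255,0)) for z in(b,b+40)]
overlay(im,'side',FX[:1]+B,222,150,265,200,14,'pics/o4.png')
E
```

```text
t 10.18 pos [492.6 389.8  11.9] yhead 149.25 tilt [ 0.007   0.0064 -1.    ] F [-4.5  1.9 20.7] M [ 0.16  1.68 -0.09] w 23.4 j [ 0.93  0.57 -0.21  0.   -0.78 -1.47]
fix [ 0.35359621 74.97845487 11.91745861]
```

View pics/o4.png

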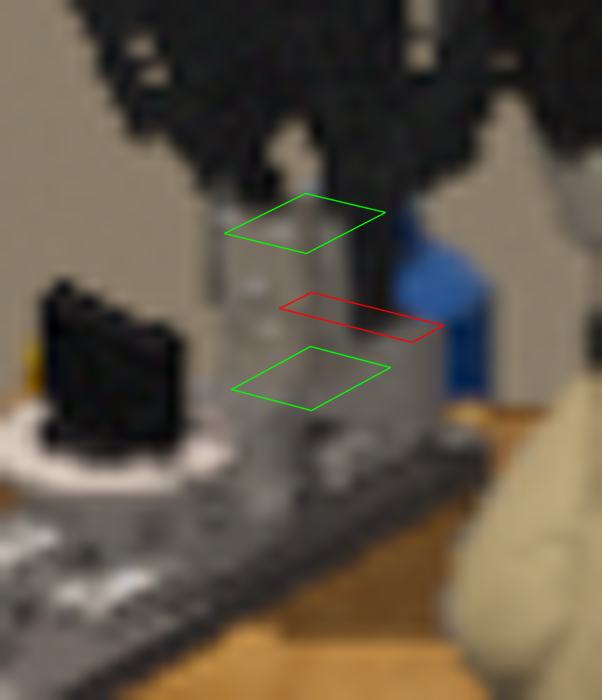

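Contact came early: Fz is 20 N with the block bottom at about z 34–39, so it's on the jaw or stop top rather than in the gap. I'll back off and re-measure.

Request:
servo_tool([
  {"x": 0,"y": 0,"z": -0.5,"turn": 0,"fingers": 0},
  {"x": 0,"y": 0,"z": -0.5,"turn": 0,"fingers": 0},
  {"x": 0,"y": 0,"z": -0.5,"turn": 0,"fingers": 0},
  {"x": 0,"y": 0,"z": 0,"turn": 0,"fingers": 0},
  {"x": 0,"y": 0,"z": 0,"turn": 0,"fingers": 0},
  {"x": 0,"y": 0,"z": 0,"turn": 0,"fingers": 0},
])

```text
clock: 10.68
position: [489.8, 385.5, 20.7]
ee_rot: [-0.493, 0.87, -0.0, -0.001]
contact_force: [0.3, 0.4, -2.5]
gripper_width: 23.2
```

```bash
python3 - <<'E'
from h import *
im,d=snap('side','side8');t,dt=snap('top','top8')
for i in range(3):
    s,R=st();p=fix(s['position']);print('fix',p)
cx,cy,b=p[0],p[1],p[2]+21.5
B=[(box(cx-12,cx+12,cy-16,cy+16,z),(0,255,0)) for z in(b,b+40)]
overlay(im,'side',FX[:1]+B,222,150,265,200,14,'pics/o5.png')
overlay(im,'side',[],222,150,265,200,14,'pics/o5b.png')
f=fix(cloud('side',d));np.set_printoptions(suppress=True,precision=1)
for v in range(158,182): print(v,' '.join('(%d,%d,%d)'%tuple(np.nan_to_num(f[v,u])) for u in range(237,250)))
E
```

```text
t 10.78 pos [489.9 385.6  20.8] yhead 149.06 tilt [-9.0e-04 -1.1e-03 -1.0e+00] F [ 0.9 -0.3 -1.5] M [-0.03 -0.01 -0.05] w 23.4 j [ 0.93  0.56 -0.21 -0.   -0.81 -1.47]
fix [ 0.19034156 69.93213211 20.8327309 ]
t 10.78 pos [489.9 385.6  20.8] yhead 149.06 tilt [-9.0e-04 -1.1e-03 -1.0e+00] F [ 0.9 -0.3 -1.5] M [-0.03 -0.01 -0.05] w 23.4 j [ 0.93  0.56 -0.21 -0.   -0.81 -1.47]
fix [ 0.19034156 69.93213211 20.8327309 ]
t 10.78 pos [489.9 385.6  20.8] yhead 149.06 tilt [-9.0e-04 -1.1e-03 -1.0e+00] F [ 0.9 -0.3 -1.5] M [-0.03 -0.01 -0.05] w 23.4 j [ 0.93  0.56 -0.21 -0.   -0.81 -1.47]
fix [ 0.19034156 69.93213211 20.8327309 ]
158 (-13,60,101) (-12,65,99) (-15,73,96) (-10,72,98) (-14,83,93) (-422,622,-149) (-421,630,-152) (16,59,107) (20,59,108) (24,59,108) (16,75,102) (21,74,103) (35,60,110)
159 (-10,55,99) (-11,63,97) (-15,73,93) (-12,74,93) (-428,621,-156) (-425,626,-157) (-421,630,-157) (16,58,104) (19,59,104) (23,60,104) (26,61,105) (29,63,105) (36,58,108)
160 (-14,61,93) (-13,65,92) (-13,71,90) (-13,75,89) (-11,79,88) (-424,625,-162) (-420,628,-162) (16,58,101) (19,59,101) (26,56,103) 
[... 2434 characters left out ...]
7,40) (-1,51,39) (2,51,40) (-29,98,16) (-15,86,23) (-16,93,21) (-10,90,23) (-6,91,24) (-6,97,22) (0,92,25) (5,92,26) (7,95,26)
178 (-4,43,37) (-1,46,37) (4,43,39) (5,47,38) (9,48,39) (11,50,39) (13,53,38) (-11,92,19) (-4,88,21) (-2,90,21) (1,91,22) (3,94,21) (8,93,23)
179 (10,25,44) (0,44,34) (4,43,36) (9,42,37) (12,43,38) (14,46,37) (12,55,33) (-12,92,14) (-6,91,16) (-1,89,18) (1,91,18) (3,94,17) (12,88,21)
180 (14,19,43) (17,21,43) (4,43,32) (8,42,33) (15,39,36) (15,44,34) (12,54,30) (-12,92,11) (-4,88,14) (-1,90,14) (1,90,15) (15,78,22) (20,77,24)
181 (17,15,42) (20,16,42) (22,20,41) (9,42,30) (11,45,30) (13,47,29) (13,52,27) (-4,82,12) (0,80,14) (1,85,12) (19,67,24) (18,74,21) (20,77,20)
```

View pics/o5.png

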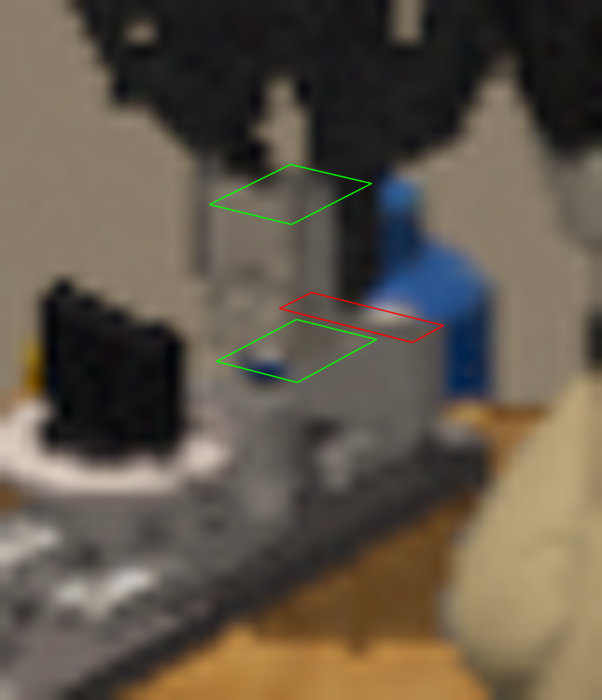

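View pics/o5b.png

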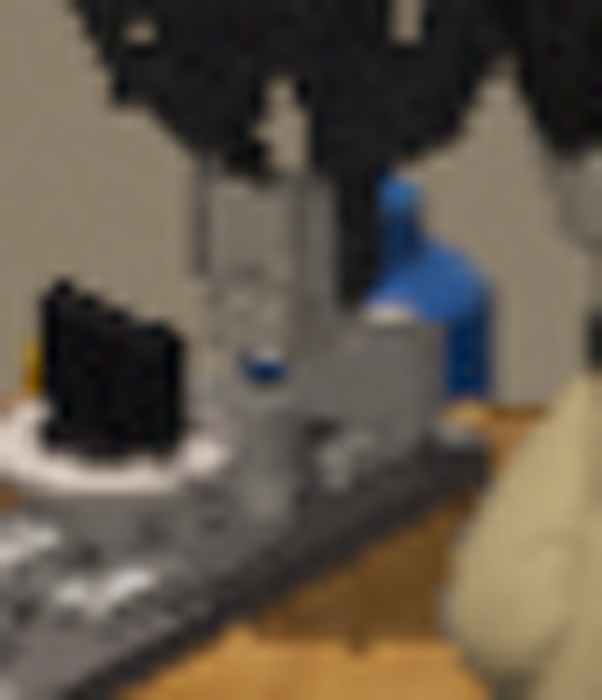

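The side depth shows the block now leaning in the grip: its lower face is at y≈50 and its upper face at 55. It landed on the jaw. The pose reading wanders by 1–2 mm, so I'll integrate my commands from the nominal start to get a steadier estimate.

```bash
cat > cmd.py <<'E'
from h import *
j=np.array([-1.87704962e-01,9.82224970e-01,0,0]);R=Rotation.from_quat(j/np.linalg.norm(j)).as_matrix();p=np.array([230.561,-580.896,200.612])
L=[]
def mv(x,y,z,t=0):
    global R,p
    p=p+R@np.array([x,y,z])*10; R=R@Rotation.from_euler('z',t,degrees=True).as_matrix()
for i in range(20):mv(-1.94,2.06,0)
mv(0,0,0,-72.86);mv(-.06,0,13.5);print('pre',p);mv(0,0,5.1);mv(0,0,2);mv(0,0,1.6);print('grasp',p)
mv(0,0,-14);
mv(-1.5,-.3,0)
for i in range(18):mv(-2.2,-.43,0)
mv(-2.2,-.4,0);mv(0,0,0,35.3);print('over',p)
mv(-.38,.03,7.4,.13);print('side6',p,fix(p));mv(.17,0,3.8);print('contact',p,fix(p));mv(0,0,-1.5);print('now',p,fix(p),np.degrees(np.arctan2(R[1,1],R[0,1])))
E
python3 cmd.py
```

```text
pre [439.25320546 -54.25990015  65.612     ]
grasp [439.25320546 -54.25990015 -21.388     ]
over [489.43731623 384.02529812 118.612     ]
side6 [491.12552431 387.44289282  44.612     ] [ 0.30902051 72.18162895 44.612     ]
contact [490.2516837  385.98467384   6.612     ] [ 0.3050971  70.48163348  6.612     ]
now [490.2516837  385.98467384  21.612     ] [ 0.3050971  70.48163348 21.612     ] 149.06776767468338
```

The commanded pose agrees with the readings on average. The block probably sits 1–2 mm toward −y in the grip, and it's leaning now. I'll set it on the clear bench beside the fixture, centre it mechanically by closing across its 32 mm side, then regrasp it square.

Request:
servo_tool([
  {"x": 0,"y": 0,"z": -2,"turn": 0,"fingers": 0},
  {"x": 0,"y": 0,"z": -2,"turn": 0,"fingers": 0},
  {"x": 0.8,"y": -2,"z": 0,"turn": 0,"fingers": 0},
  {"x": 0.8,"y": -2,"z": 0,"turn": 0,"fingers": 0},
  {"x": 0.8,"y": -2,"z": 0,"turn": 0,"fingers": 0},
  {"x": 0.8,"y": -2,"z": 0,"turn": 0,"fingers": 0},
  {"x": 0.8,"y": -2,"z": 0,"turn": 0,"fingers": 0},
  {"x": 0,"y": 0,"z": 0,"turn": 0,"fingers": 0},
])

```text
clock: 11.45
position: [556.8, 297.3, 61.0]
ee_rot: [-0.491, 0.871, -0.0, -0.001]
contact_force: [0.1, -0.4, -1.7]
gripper_width: 23.5
```

Request:
servo_tool([
  {"x": 0,"y": 0,"z": 2,"turn": 0,"fingers": 0},
  {"x": 0,"y": 0,"z": 2,"turn": 0,"fingers": 0},
  {"x": 0,"y": 0,"z": 2,"turn": 0,"fingers": 0},
  {"x": 0,"y": 0,"z": 1,"turn": 0,"fingers": 0},
  {"x": 0,"y": 0,"z": 0.5,"turn": 0,"fingers": 0},
  {"x": 0,"y": 0,"z": 0,"turn": 0,"fingers": 0},
])

```text
clock: 11.95
position: [554.7, 300.1, -14.6]
ee_rot: [-0.493, 0.87, -0.0, -0.001]
contact_force: [0.9, -0.5, -1.5]
gripper_width: 23.1
```

```bash
python3 - <<'E'
from h import *
im,d=snap('side','side9');st()
cv2.imwrite('pics/s9.png',cv2.resize(im[130:215,210:310],None,fx=7,fy=7,interpolation=cv2.INTER_CUBIC)[...,::-1])
E
```

```text
t 12.0 pos [555.4 300.6 -13.5] yhead 149.11 tilt [-1.e-04 -5.e-04 -1.e+00] F [ 0.5  0.4 -1. ] M [ 0.08 -0.04 -0.04] w 22.9 j [ 0.75  0.61 -0.21  0.   -0.75 -1.29]
```

View pics/s9.png

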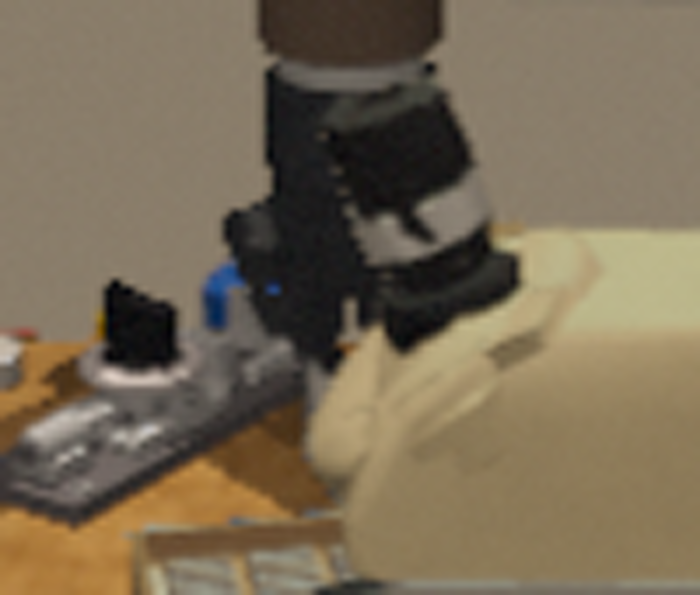

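Request:
servo_tool([
  {"x": 0,"y": 0,"z": 0.3,"turn": 0,"fingers": 0},
  {"x": 0,"y": 0,"z": 0.2,"turn": 0,"fingers": 0},
  {"x": 0,"y": 0,"z": 0,"turn": 0,"fingers": 0},
])

```text
clock: 12.25
position: [555.5, 300.6, -17.9]
ee_rot: [-0.493, 0.87, 0.0, 0.0]
contact_force: [-0.2, 0.5, -1.3]
gripper_width: 23.3
```

Request:
servo_tool([
  {"x": 0,"y": 0,"z": 0.15,"turn": 0,"fingers": 0},
  {"x": 0,"y": 0,"z": 0.15,"turn": 0,"fingers": 0},
  {"x": 0,"y": 0,"z": 0,"turn": 0,"fingers": 0},
])

```text
clock: 12.5
position: [555.7, 300.6, -20.6]
ee_rot: [-0.493, 0.87, -0.0, 0.001]
contact_force: [-1.1, -1.5, 1.2]
gripper_width: 23.0
```

Request:
servo_tool([
  {"x": 0,"y": 0,"z": 0,"turn": 0,"fingers": 5},
  {"x": 0,"y": 0,"z": 0,"turn": 0,"fingers": 5},
  {"x": 0,"y": 0,"z": 0,"turn": 0,"fingers": 5},
  {"x": 0,"y": 0,"z": 0,"turn": 0,"fingers": 5},
  {"x": 0,"y": 0,"z": -2,"turn": 0,"fingers": 5},
  {"x": 0,"y": 0,"z": -2.5,"turn": 0,"fingers": 5},
  {"x": 0,"y": 0,"z": -2,"turn": 0,"fingers": 5},
  {"x": 0,"y": 0,"z": 0,"turn": -7,"fingers": 5},
  {"x": 0,"y": 0,"z": 0,"turn": -7,"fingers": 5},
  {"x": 0,"y": 0,"z": 0,"turn": -7,"fingers": 5},
])

```text
clock: 13.33
position: [555.5, 300.5, 44.2]
ee_rot: [-0.646, 0.764, 0.0, 0.001]
contact_force: [0.3, -0.1, -1.1]
gripper_width: 50.0
```

Request:
servo_tool([
  {"x": 0,"y": 0,"z": 0,"turn": -7,"fingers": 5.5},
  {"x": 0,"y": 0,"z": 0,"turn": -7,"fingers": 5.5},
  {"x": 0,"y": 0,"z": 0,"turn": -7,"fingers": 5.5},
  {"x": 0,"y": 0,"z": 0,"turn": -7,"fingers": 5.5},
  {"x": 0,"y": 0,"z": 0,"turn": -7,"fingers": 5.5},
  {"x": 0,"y": 0,"z": 0,"turn": -7,"fingers": 5.5},
  {"x": 0,"y": 0,"z": 0,"turn": -7,"fingers": 5.5},
  {"x": 0,"y": 0,"z": 0,"turn": -7,"fingers": 5.5},
  {"x": 0,"y": 0,"z": 0,"turn": -7,"fingers": 5.5},
  {"x": 0,"y": 0,"z": 0,"turn": -6,"fingers": 5.5},
])

```text
clock: 14.17
position: [555.3, 300.2, 43.5]
ee_rot: [0.965, -0.264, -0.0, 0.0]
contact_force: [0.1, 0.2, 0.3]
gripper_width: 54.9
```

```bash
python3 - <<'E'
from h import *
im,d=snap('top','top10');st();s,_=snap('side','side10')
cv2.imwrite('pics/t10.png',np.vstack([cv2.resize(im[200:290,140:260],None,fx=5,fy=5),cv2.resize(s[140:195,220:340],None,fx=5,fy=5)])[:600,:,::-1])
E
```

```text
t 14.22 pos [555.3 300.3  43.5] yhead -120.44 tilt [-1.e-04 -1.e-04 -1.e+00] F [-0.3 -0.8 -0. ] M [ 0.    0.01 -0.  ] w 54.8 j [ 0.75  0.54 -0.17  0.   -0.87  0.29]
```

View pics/t10.png

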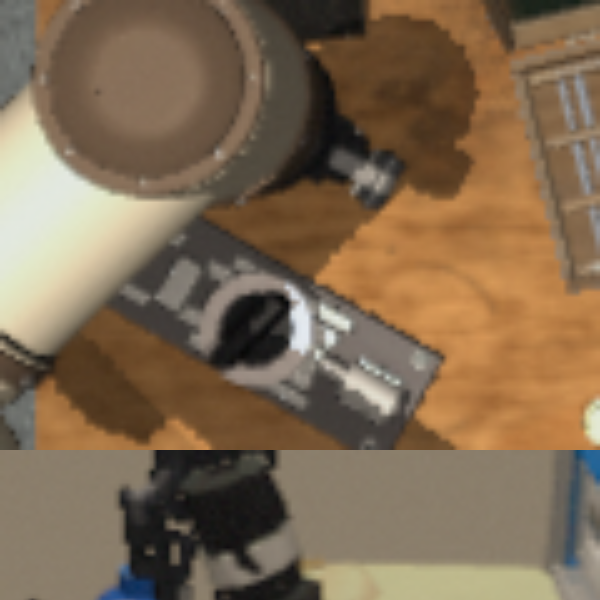

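Request:
servo_tool([
  {"x": 0,"y": 0,"z": 2,"turn": 0,"fingers": 5.5},
  {"x": 0,"y": 0,"z": 2,"turn": 0,"fingers": 5.5},
  {"x": 0,"y": 0,"z": 2,"turn": 0,"fingers": 5.5},
  {"x": 0,"y": 0,"z": 0,"turn": 0,"fingers": 5.5},
  {"x": 0,"y": 0,"z": 0,"turn": 0,"fingers": 3},
  {"x": 0,"y": 0,"z": 0,"turn": 0,"fingers": 3},
  {"x": 0,"y": 0,"z": 0,"turn": 0,"fingers": 3},
  {"x": 0,"y": 0,"z": 0,"turn": 0,"fingers": 3},
  {"x": 0,"y": 0,"z": 0,"turn": 0,"fingers": 3},
  {"x": 0,"y": 0,"z": 0,"turn": 0,"fingers": 3},
])

```text
clock: 15.1
position: [555.9, 300.8, -15.3]
ee_rot: [0.964, -0.267, 0.001, -0.001]
contact_force: [-0.8, 0.5, 2.2]
gripper_width: 31.3
```

```bash
python3 -c "
from h import *
st()"
```

```text
t 15.1 pos [555.9 300.8 -15.3] yhead -120.92 tilt [ 0.0015  0.0012 -1.    ] F [-0.8  0.5  2.2] M [ 0.04  0.16 -0.03] w 31.3 j [ 0.75  0.61 -0.21  0.   -0.74  0.28]
```

It's centred across the 32 mm side (reads 31.3). Now open, rise, turn back 90° and regrasp across 24 mm.

Request:
servo_tool([
  {"x": 0,"y": 0,"z": 0,"turn": 0,"fingers": 5},
  {"x": 0,"y": 0,"z": 0,"turn": 0,"fingers": 5},
  {"x": 0,"y": 0,"z": 0,"turn": 0,"fingers": 5},
  {"x": 0,"y": 0,"z": 0,"turn": 0,"fingers": 5},
  {"x": 0,"y": 0,"z": -2,"turn": 0,"fingers": 5},
  {"x": 0,"y": 0,"z": -2,"turn": 0,"fingers": 5},
  {"x": 0,"y": 0,"z": -2,"turn": 0,"fingers": 5},
  {"x": 0,"y": 0,"z": 0,"turn": 7,"fingers": 5},
  {"x": 0,"y": 0,"z": 0,"turn": 7,"fingers": 5},
  {"x": 0,"y": 0,"z": 0,"turn": 7,"fingers": 5},
])

```text
clock: 15.93
position: [555.4, 300.4, 44.2]
ee_rot: [0.898, -0.441, 0.0, -0.0]
contact_force: [-0.1, 0.2, -0.2]
gripper_width: 49.9
```

Request:
servo_tool([
  {"x": 0,"y": 0,"z": 0,"turn": 7,"fingers": 5},
  {"x": 0,"y": 0,"z": 0,"turn": 7,"fingers": 5},
  {"x": 0,"y": 0,"z": 0,"turn": 7,"fingers": 5},
  {"x": 0,"y": 0,"z": 0,"turn": 7,"fingers": 5},
  {"x": 0,"y": 0,"z": 0,"turn": 7,"fingers": 5},
  {"x": 0,"y": 0,"z": 0,"turn": 7,"fingers": 5},
  {"x": 0,"y": 0,"z": 0,"turn": 7,"fingers": 5},
  {"x": 0,"y": 0,"z": 0,"turn": 7,"fingers": 5},
  {"x": 0,"y": 0,"z": 0,"turn": 7,"fingers": 5},
  {"x": 0,"y": 0,"z": 0,"turn": 6,"fingers": 5},
])

```text
clock: 16.77
position: [555.3, 300.2, 43.4]
ee_rot: [-0.49, 0.871, -0.0, -0.0]
contact_force: [-0.3, 0.3, 0.5]
gripper_width: 49.7
```

Request:
servo_tool([
  {"x": 0,"y": 0,"z": 2,"turn": 0,"fingers": 5},
  {"x": 0,"y": 0,"z": 2,"turn": 0,"fingers": 5},
  {"x": 0,"y": 0,"z": 2.3,"turn": 0,"fingers": 5},
  {"x": 0,"y": 0,"z": 0,"turn": 0,"fingers": 5},
  {"x": 0,"y": 0,"z": 0,"turn": 0,"fingers": 0},
  {"x": 0,"y": 0,"z": 0,"turn": 0,"fingers": 0},
  {"x": 0,"y": 0,"z": 0,"turn": 0,"fingers": 0},
  {"x": 0,"y": 0,"z": 0,"turn": 0,"fingers": 0},
  {"x": 0,"y": 0,"z": 0,"turn": 0,"fingers": 0},
  {"x": 0,"y": 0,"z": 0,"turn": 0,"fingers": 0},
])

```text
clock: 17.6
position: [556.0, 301.0, -18.0]
ee_rot: [-0.493, 0.87, 0.0, 0.001]
contact_force: [-1.4, -0.2, 3.6]
gripper_width: 22.9
```

```bash
python3 -c "
from h import *
st()"
```

```text
t 17.6 pos [556. 301. -18.] yhead 149.1 tilt [ 0.002   0.0015 -1.    ] F [-1.4 -0.2  3.6] M [ 0.03  0.21 -0.01] w 22.9 j [ 0.75  0.62 -0.21  0.   -0.74 -1.29]
```

```bash
cat >> cmd.py <<'E'
mv(4,-10,-4.0);mv(0,0,8.3);print('bench',p);mv(0,0,-2.2);mv(0,0,0);p[2]=-19.4
T=O+.3*XE+72.5*YE; print('cmd now',p,'shift to nest cm',R.T@np.r_[T-p[:2],0]/10, 'floor cmd z',12-19.4)
E
python3 cmd.py|tail -2
```

```text
bench [555.46831556 300.27125056 -21.388     ]
cmd now [555.46831556 300.27125056 -19.4       ] shift to nest cm [-4.20183494 10.00097553  0.        ] floor cmd z -7.399999999999999
```

Request:
servo_tool([
  {"x": 0,"y": 0,"z": -2,"turn": 0,"fingers": 0},
  {"x": 0,"y": 0,"z": -3,"turn": 0,"fingers": 0},
  {"x": 0,"y": 0,"z": -3,"turn": 0,"fingers": 0},
  {"x": 0,"y": 0,"z": -1,"turn": 0,"fingers": 0},
  {"x": -0.84,"y": 2,"z": 0,"turn": 0,"fingers": 0},
  {"x": -0.84,"y": 2,"z": 0,"turn": 0,"fingers": 0},
  {"x": -0.84,"y": 2,"z": 0,"turn": 0,"fingers": 0},
  {"x": -0.84,"y": 2,"z": 0,"turn": 0,"fingers": 0},
  {"x": -0.84,"y": 2,"z": 0,"turn": 0,"fingers": 0},
  {"x": 0,"y": 0,"z": 0,"turn": 0,"fingers": 0},
])

```text
clock: 18.43
position: [488.9, 390.2, 69.9]
ee_rot: [-0.494, 0.869, 0.0, -0.0]
contact_force: [-0.2, -0.7, -1.0]
gripper_width: 23.1
```

Request:
servo_tool([
  {"x": 0,"y": 0,"z": 2,"turn": 0,"fingers": 0},
  {"x": 0,"y": 0,"z": 1.5,"turn": 0,"fingers": 0},
  {"x": 0,"y": 0,"z": 0,"turn": 0,"fingers": 0},
  {"x": 0,"y": 0,"z": 0,"turn": 0,"fingers": 0},
  {"x": 0,"y": 0,"z": 0,"turn": 0,"fingers": 0},
])

```text
clock: 18.85
position: [491.7, 387.7, 36.1]
ee_rot: [-0.493, 0.87, -0.0, 0.0]
contact_force: [0.1, -0.2, -1.6]
gripper_width: 22.6
```

```bash
python3 - <<'E'
from h import *
im,d=snap('side','side11');s,R=st();print(fix(s['position']))
cx,cy,b=.3,72.5,55
B=[(box(cx-12,cx+12,cy-16,cy+16,z),(0,255,0)) for z in(b,b+40)]
overlay(im,'side',FX[:1]+B,222,145,265,195,14,'pics/o6.png')
f=fix(cloud('side',d))
for v in range(158,176): print(v,' '.join('(%d,%d,%d)'%tuple(np.nan_to_num(f[v,u])) for u in range(237,250)))
E
```

```text
t 18.9 pos [491.9 388.   36.6] yhead 149.07 tilt [ 0.0013  0.0011 -1.    ] F [ 0.1  0.2 -1.2] M [0.05 0.   0.02] w 23.2 j [ 0.93  0.54 -0.19  0.   -0.84 -1.47]
[ 0.68435119 73.07597229 36.56979405]
158 (-14,62,100) (-11,62,100) (-9,65,100) (-9,71,98) (-8,75,97) (-9,82,95) (-12,91,92) (13,62,105) (17,62,106) (24,59,109) (22,66,106) (25,68,106) (27,70,106)
159 (-16,63,96) (-14,66,95) (-12,69,95) (-6,67,97) (-11,79,92) (-10,82,91) (-4,80,93) (13,62,102) (18,62,103) (20,64,103) (22,66,103) (23,70,101) (21,78,99)
160 (0,0,0) (-12,63,93) (-5,60,95) (-9,71,91) (-10,77,89) (-6,77,90) (-3,79,90) (13,62,98) (16,63,99) (17,68,97) (22,66,99) (26,67,100) (21,78,95)
161 (-16,63,88) (-8,58,92) (-1,55,94) (-2,61,92) (2,60,93) (7,59,95) (7,65,93) (13,62,95) (19,59,97) (16,68,94) (22,66,96) (27,64,97) (24,75,93)
162 (-17,64,85) (-7,57,89) (-6,61,88) (2,55,92) (6,55,92) (9,56,93) (11,59,92) (12,63,91) (17,62,92) (19,64,92) (24,63,93) (25,67,92) (24,74,90)
163 (-16,63,81) (-8,58,85) (-3,57,86) (0,57,87) (5,56,88) (9,56,89) (13,57,90) (12,63,88) (16,63,88) (18,66,88) (24,63,90) (24,68,88) (27,70,88)
164 
[... 1181 characters left out ...]
(-244,439,-122)
172 (-449,610,-229) (-443,610,-228) (-298,433,-136) (-1,57,55) (0,61,54) (6,57,56) (10,58,57) (13,60,57) (16,61,57) (-4,94,41) (2,91,44) (2,97,42) (6,97,43)
173 (-450,610,-235) (-442,609,-233) (-297,431,-141) (-284,422,-135) (-273,416,-130) (-268,416,-129) (-15,92,36) (-8,89,39) (-4,89,39) (-4,94,38) (2,90,41) (8,88,43) (13,87,44)
174 (-450,611,-241) (-449,617,-243) (-296,430,-145) (-289,429,-143) (-276,419,-137) (-273,422,-137) (-15,92,32) (-10,92,34) (-8,94,34) (-1,91,36) (2,91,37) (8,89,39) (9,93,38)
175 (-447,606,-244) (-445,612,-246) (-301,436,-153) (-283,421,-144) (-279,423,-144) (-272,422,-142) (-14,91,29) (-10,90,30) (-3,87,33) (-3,93,31) (1,92,32) (2,96,31) (9,93,34)
```

View pics/o6.png

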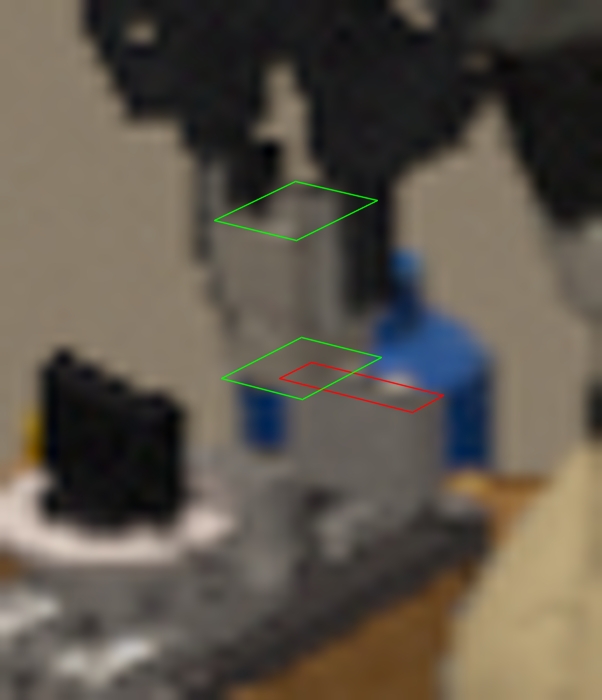

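The block is square in the grip and matches the prediction, with about 34.3 mm from its near face to the stop (ideal 34.5). I'll descend in small steps.

Request:
servo_tool([
  {"x": 0,"y": 0,"z": 0.8,"turn": 0,"fingers": 0},
  {"x": 0,"y": 0,"z": 0.4,"turn": 0,"fingers": 0},
  {"x": 0,"y": 0,"z": 0.3,"turn": 0,"fingers": 0},
  {"x": 0,"y": 0,"z": 0.3,"turn": 0,"fingers": 0},
  {"x": 0,"y": 0,"z": 0.2,"turn": 0,"fingers": 0},
  {"x": 0,"y": 0,"z": 0,"turn": 0,"fingers": 0},
  {"x": 0,"y": 0,"z": 0,"turn": 0,"fingers": 0},
])

```text
clock: 19.48
position: [491.1, 387.7, 15.5]
ee_rot: [-0.493, 0.87, -0.0, -0.0]
contact_force: [-0.5, 0.4, -1.5]
gripper_width: 23.1
```

Request:
servo_tool([
  {"x": 0,"y": 0,"z": 0.3,"turn": 0,"fingers": 0},
  {"x": 0,"y": 0,"z": 0.3,"turn": 0,"fingers": 0},
  {"x": 0,"y": 0,"z": 0.3,"turn": 0,"fingers": 0},
  {"x": 0,"y": 0,"z": 0.2,"turn": 0,"fingers": 0},
  {"x": 0,"y": 0,"z": 0,"turn": 0,"fingers": 0},
  {"x": 0,"y": 0,"z": 0,"turn": 0,"fingers": 0},
])

```text
clock: 19.98
position: [491.1, 387.6, 4.4]
ee_rot: [-0.493, 0.87, -0.0, -0.0]
contact_force: [0.3, -0.5, -1.8]
gripper_width: 22.8
```

Request:
servo_tool([
  {"x": 0,"y": 0,"z": 0.2,"turn": 0,"fingers": 0},
  {"x": 0,"y": 0,"z": 0.2,"turn": 0,"fingers": 0},
  {"x": 0,"y": 0,"z": 0,"turn": 0,"fingers": 0},
  {"x": 0,"y": 0,"z": 0,"turn": 0,"fingers": 0},
])

```text
clock: 20.32
position: [491.1, 387.6, 0.5]
ee_rot: [-0.493, 0.87, -0.0, -0.0]
contact_force: [0.0, -0.8, -1.8]
gripper_width: 22.9
```

Request:
servo_tool([
  {"x": 0,"y": 0,"z": 0.2,"turn": 0,"fingers": 0},
  {"x": 0,"y": 0,"z": 0.2,"turn": 0,"fingers": 0},
  {"x": 0,"y": 0,"z": 0.2,"turn": 0,"fingers": 0},
  {"x": 0,"y": 0,"z": 0,"turn": 0,"fingers": 0},
  {"x": 0,"y": 0,"z": 0,"turn": 0,"fingers": 0},
])

```text
clock: 20.73
position: [491.1, 387.6, -5.6]
ee_rot: [-0.493, 0.87, -0.0, -0.0]
contact_force: [1.2, 0.5, -1.5]
gripper_width: 23.1
```

Request:
servo_tool([
  {"x": 0,"y": 0,"z": 0.1,"turn": 0,"fingers": 0},
  {"x": 0,"y": 0,"z": 0.1,"turn": 0,"fingers": 0},
  {"x": 0,"y": 0,"z": 0,"turn": 0,"fingers": 0},
  {"x": 0,"y": 0,"z": 0,"turn": 0,"fingers": 0},
])

```text
clock: 21.07
position: [491.3, 387.8, -6.0]
ee_rot: [-0.493, 0.87, -0.0, 0.0]
contact_force: [-2.8, -1.5, 5.8]
gripper_width: 23.3
```

The block is on the floor of the nest (reported z −6, as expected). Release and rise.

Request:
servo_tool([
  {"x": 0,"y": 0,"z": 0,"turn": 0,"fingers": 5},
  {"x": 0,"y": 0,"z": 0,"turn": 0,"fingers": 5},
  {"x": 0,"y": 0,"z": 0,"turn": 0,"fingers": 5},
  {"x": 0,"y": 0,"z": 0,"turn": 0,"fingers": 5},
  {"x": 0,"y": 0,"z": -1,"turn": 0,"fingers": 5},
  {"x": 0,"y": 0,"z": -2,"turn": 0,"fingers": 5},
  {"x": 0,"y": 0,"z": -3,"turn": 0,"fingers": 5},
  {"x": 0,"y": 0,"z": -3,"turn": 0,"fingers": 5},
  {"x": 0,"y": 0,"z": -3,"turn": 0,"fingers": 5},
  {"x": 0,"y": 0,"z": 0,"turn": 0,"fingers": 5},
])

```text
clock: 21.9
position: [494.6, 390.9, 120.9]
ee_rot: [-0.494, 0.87, 0.002, 0.007]
contact_force: [1.1, 0.2, 0.7]
gripper_width: 50.3
```

```bash
python3 - <<'E'
from h import *
im,d=snap('side','side12');go(O[0],O[1],100,223.4)
B=[(box(-12,12,56,88,z),(0,255,0)) for z in(52,)]
overlay(im,'side',FX[:1]+B,222,150,265,200,14,'pics/o7.png')
E
```

```text
t 21.95 pos [493.1 389.8 117.7] yhead 149.11 tilt [ 0.0064  0.007  -1.    ] F [-0.4  0.2 -1.5] M [0.02 0.05 0.04] w 49.9 j [ 0.93  0.45 -0.11  0.   -1.   -1.47]
shift cm [7.54 0.07 1.7 ] turn -74.29
```

View pics/o7.png

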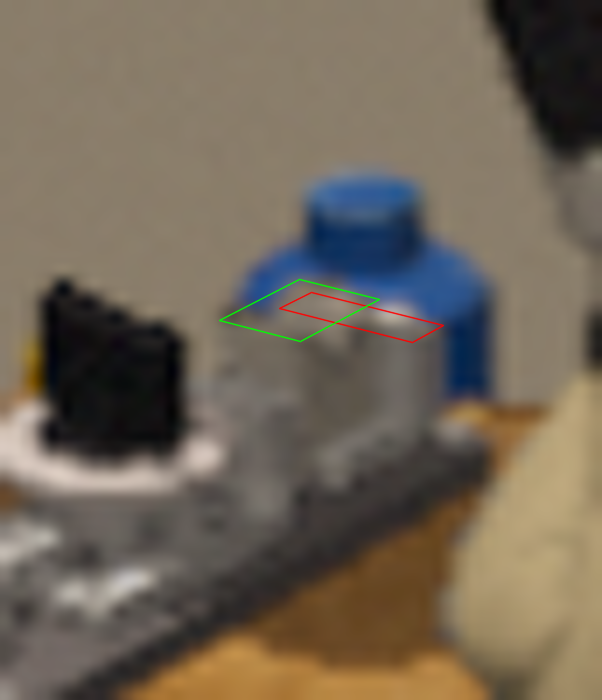

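The block is seated upright between the rails. Its outline in the side view coincides with the predicted top at z 52. Next is the knob, so I'll refine the bar angle from the first top image.

```bash
python3 - <<'E' 2>/dev/null
from h import *
d=np.load('pics/top0.npy');w=cloud('top',d)
p=w[248:284,176:208].reshape(-1,3);p=p[(p[:,2]>58)&(p[:,2]<88)]
c=p[:,:2].mean(0);q=p[:,:2]-c
e,v=np.linalg.eigh(q.T@q/len(q));print(len(p),c,np.sqrt(e*12),np.degrees(np.arctan2(v[1,1],v[0,1])))
rd=cv2.cvtColor(cv2.imread('pics/top0.png'),cv2.COLOR_BGR2RGB)
for a in (133.4,):
    t=np.radians(a+30.8);ux=np.array([np.cos(t),np.sin(t)]);uy=np.array([-ux[1],ux[0]])
    poly=[tuple(i*23*ux+j*6*uy)+(74,) for i,j in((1,1),(1,-1),(-1,-1),(-1,1))]
    overlay(rd,'top',[(poly,(0,255,0))],172,245,212,285,15,'pics/o8.png')
E
```

```text
96 [453.38181809 325.82190856] [12.32791028 45.35467007] 135.0219144077671
```

View pics/o8.png

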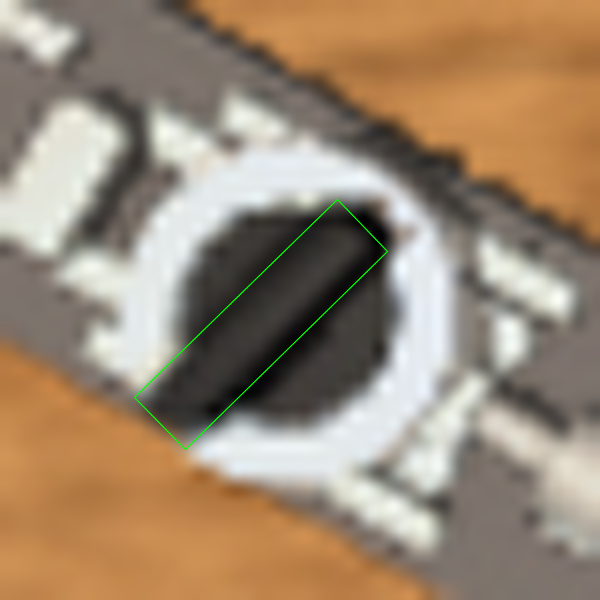

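Request:
servo_tool([
  {"x": 1.8,"y": 0.03,"z": 0,"turn": 0,"fingers": 4.5},
  {"x": 1.8,"y": 0,"z": 0,"turn": 0,"fingers": 4.5},
  {"x": 1.8,"y": 0,"z": 0,"turn": 0,"fingers": 4.5},
  {"x": 1.85,"y": 0,"z": 0,"turn": 0,"fingers": 4.5},
  {"x": 0,"y": 0,"z": 0,"turn": -7,"fingers": 4.5},
  {"x": 0,"y": 0,"z": 0,"turn": -7,"fingers": 4.5},
  {"x": 0,"y": 0,"z": 0,"turn": -7,"fingers": 4.5},
  {"x": 0,"y": 0,"z": 0,"turn": -7,"fingers": 4.5},
  {"x": 0,"y": 0,"z": 0,"turn": -7,"fingers": 4.5},
  {"x": 0,"y": 0,"z": 0,"turn": -7,"fingers": 4.5},
])

```text
clock: 22.78
position: [453.1, 325.2, 111.9]
ee_rot: [0.774, -0.633, -0.0, 0.001]
contact_force: [0.4, 0.4, -0.1]
gripper_width: 44.7
```

Request:
servo_tool([
  {"x": 0,"y": 0,"z": 0,"turn": -7,"fingers": 4.5},
  {"x": 0,"y": 0,"z": 0,"turn": -7,"fingers": 4.5},
  {"x": 0,"y": 0,"z": 0,"turn": -7,"fingers": 4.5},
  {"x": 0,"y": 0,"z": 0,"turn": -7,"fingers": 4.5},
  {"x": 0,"y": 0,"z": 0,"turn": -6.1,"fingers": 4.5},
  {"x": 0,"y": 0,"z": 2,"turn": 0,"fingers": 4.5},
  {"x": 0,"y": 0,"z": 2,"turn": 0,"fingers": 4.5},
  {"x": 0,"y": 0,"z": 0,"turn": 0,"fingers": 4.5},
  {"x": 0,"y": 0,"z": 0,"turn": 0,"fingers": 4.5},
])

```text
clock: 23.53
position: [452.9, 324.7, 71.5]
ee_rot: [0.924, -0.381, -0.0, 0.002]
contact_force: [-0.5, 0.3, 0.6]
gripper_width: 45.1
```

```bash
python3 - <<'E'
from h import *
im,d=snap('side','side13');t,_=snap('top','top13');go(O[0],O[1],14,225.2)
cv2.imwrite('pics/s13.png',np.vstack([cv2.resize(im[130:210,195:275],None,fx=7,fy=7,interpolation=cv2.INTER_CUBIC)])[...,::-1])
cv2.imwrite('pics/t13.png',cv2.resize(t[225:300,140:240],None,fx=6,fy=6,interpolation=cv2.INTER_CUBIC)[...,::-1])
E
```

```text
t 23.63 pos [454.1 326.1  73.4] yhead -134.8 tilt [ 1.e-03  5.e-04 -1.e+00] F [-0.1 -0.3  0.7] M [-0.02  0.03 -0.  ] w 45.2 j [ 0.91  0.4  -0.33  0.   -0.85 -0.12]
shift cm [0.02 0.06 5.94] turn -0.0
```

View pics/s13.png

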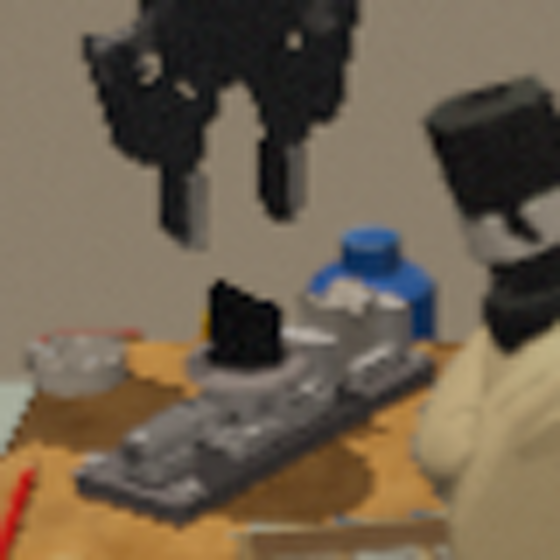

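View pics/t13.png

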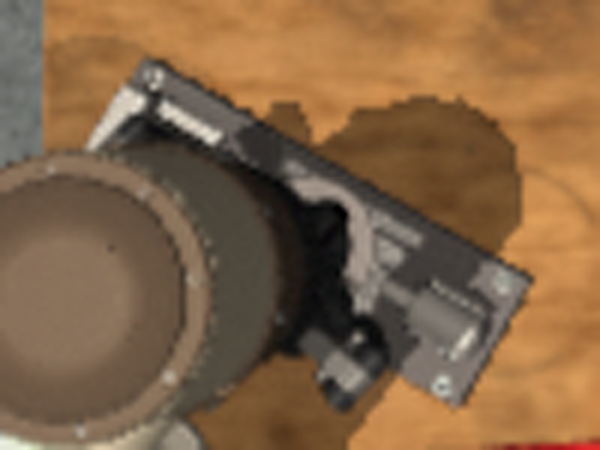

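The fingers straddle the bar (side px about (229,175)). Descend and pinch.

Request:
servo_tool([
  {"x": 0,"y": 0,"z": 2,"turn": 0,"fingers": 4.5},
  {"x": 0,"y": 0,"z": 2,"turn": 0,"fingers": 4.5},
  {"x": 0,"y": 0,"z": 1,"turn": 0,"fingers": 4.5},
  {"x": 0,"y": 0,"z": 0.8,"turn": 0,"fingers": 4.5},
  {"x": 0,"y": 0,"z": 0,"turn": 0,"fingers": 4.5},
  {"x": 0,"y": 0,"z": 0,"turn": 0,"fingers": 4.5},
])

```text
clock: 24.13
position: [454.0, 326.1, 15.1]
ee_rot: [0.925, -0.381, 0.0, -0.0]
contact_force: [1.1, 0.6, -0.3]
gripper_width: 45.0
```

```bash
python3 -c "
from h import *
st()"
```

```text
t 24.13 pos [454.  326.1  15.1] yhead -134.8 tilt [ 7.e-04  3.e-04 -1.e+00] F [ 1.1  0.6 -0.3] M [-0.03 -0.01 -0.06] w 45.0 j [ 0.91  0.48 -0.38  0.   -0.71 -0.12]
```

Request:
servo_tool([
  {"x": 0,"y": 0,"z": 0,"turn": 0,"fingers": 0},
  {"x": 0,"y": 0,"z": 0,"turn": 0,"fingers": 0},
  {"x": 0,"y": 0,"z": 0,"turn": 0,"fingers": 0},
  {"x": 0,"y": 0,"z": 0,"turn": 0,"fingers": 0},
  {"x": 0,"y": 0,"z": 0,"turn": 0,"fingers": 0},
  {"x": 0,"y": 0,"z": 0,"turn": 0,"fingers": 0},
  {"x": 0,"y": 0,"z": 0,"turn": 0,"fingers": 0},
])

```text
clock: 24.72
position: [454.9, 327.0, 15.8]
ee_rot: [0.925, -0.381, 0.001, -0.002]
contact_force: [3.7, 2.3, 6.3]
gripper_width: 10.9
```

```bash
python3 - <<'E'
from h import *
st();im,d=snap('side','side14')
cv2.imwrite('pics/s14.png',np.vstack([cv2.resize(im[130:210,195:275],None,fx=7,fy=7,interpolation=cv2.INTER_CUBIC)])[...,::-1])
E
```

```text
t 24.72 pos [454.9 327.   15.8] yhead -134.77 tilt [ 0.0028  0.0026 -1.    ] F [3.7 2.3 6.3] M [ 0.51 -0.51  0.1 ] w 10.9 j [ 0.91  0.48 -0.38  0.   -0.71 -0.12]
```

View pics/s14.png

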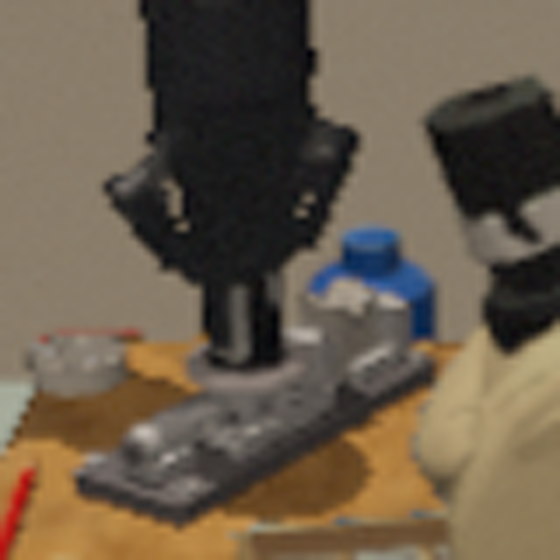

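Pinched at 10.9 mm. I'll relieve the small side force, then turn clockwise (positive tool turn) and watch the torque.

Request:
servo_tool([
  {"x": 0,"y": -0.1,"z": -0.1,"turn": 0,"fingers": 0},
  {"x": 0,"y": 0,"z": 0,"turn": 0,"fingers": 0},
  {"x": 0,"y": 0,"z": 0,"turn": 0,"fingers": 0},
])

```text
clock: 25.02
position: [454.8, 327.0, 15.8]
ee_rot: [0.925, -0.381, 0.0, -0.001]
contact_force: [2.4, 3.0, 2.2]
gripper_width: 11.2
```

```bash
python3 -c "
from h import *
st()"
```

```text
t 25.02 pos [454.8 327.   15.8] yhead -134.81 tilt [ 0.001   0.0011 -1.    ] F [2.4 3.  2.2] M [ 0.71 -0.77  0.03] w 11.2 j [ 0.91  0.48 -0.38  0.   -0.71 -0.12]
```

Request:
servo_tool([
  {"x": 0,"y": 0,"z": 0,"turn": 2,"fingers": 0},
  {"x": 0,"y": 0,"z": 0,"turn": 2,"fingers": 0},
  {"x": 0,"y": 0,"z": 0,"turn": 2,"fingers": 0},
  {"x": 0,"y": 0,"z": 0,"turn": 2,"fingers": 0},
])

```text
clock: 25.35
position: [454.8, 327.0, 15.8]
ee_rot: [0.895, -0.445, 0.0, -0.001]
contact_force: [2.1, 2.8, 3.0]
gripper_width: 11.1
```

```bash
python3 -c "
from h import *
st()"
```

```text
t 25.35 pos [454.8 327.   15.8] yhead -142.88 tilt [ 0.0011  0.001  -1.    ] F [2.1 2.8 3. ] M [ 0.7  -0.71  0.14] w 11.1 j [ 0.91  0.48 -0.38  0.   -0.71 -0.27]
```

Request:
servo_tool([
  {"x": 0,"y": 0,"z": 0,"turn": 2,"fingers": 0},
  {"x": 0,"y": 0,"z": 0,"turn": 2,"fingers": 0},
  {"x": 0,"y": 0,"z": 0,"turn": 0,"fingers": 0},
])

```text
clock: 25.6
position: [454.7, 326.9, 15.8]
ee_rot: [0.879, -0.476, 0.0, -0.001]
contact_force: [2.6, 2.7, 2.0]
gripper_width: 10.9
```

```bash
python3 -c "
from h import *
st()"
```

```text
t 25.6 pos [454.7 326.9  15.8] yhead -146.86 tilt [ 9.e-04  1.e-03 -1.e+00] F [2.6 2.7 2. ] M [ 0.75 -0.75 -0.05] w 10.9 j [ 0.91  0.48 -0.38  0.   -0.71 -0.33]
```

Request:
servo_tool([
  {"x": 0,"y": 0,"z": 0,"turn": 2,"fingers": 0},
  {"x": 0,"y": 0,"z": 0,"turn": 1,"fingers": 0},
])

```text
clock: 25.77
position: [454.8, 326.9, 15.8]
ee_rot: [0.867, -0.499, 0.0, -0.001]
contact_force: [2.6, 3.0, 2.7]
gripper_width: 10.8
```

```bash
python3 -c "
from h import *
st()"
```

```text
t 25.77 pos [454.8 326.9  15.8] yhead -149.83 tilt [ 0.001  0.001 -1.   ] F [2.6 3.  2.7] M [ 0.82 -0.8   0.12] w 10.8 j [ 0.91  0.48 -0.38  0.   -0.71 -0.39]
```

Request:
servo_tool([
  {"x": 0,"y": 0,"z": 0,"turn": 1.5,"fingers": 0},
  {"x": 0,"y": 0,"z": 0,"turn": 1.5,"fingers": 0},
])

```text
clock: 25.93
position: [454.7, 326.9, 15.8]
ee_rot: [0.853, -0.521, 0.0, -0.001]
contact_force: [4.1, 2.9, 3.0]
gripper_width: 11.0
```

```bash
cat > j.py <<'E'
from h import *
import sys
s=arm.read_state();R=Rotation.from_quat(s['ee_rot']).as_matrix()
print('t',round(s['clock'],2),'yh',round(np.degrees(np.arctan2(R[1,1],R[0,1])),1),'F',np.round(s['contact_force'],1),'M',np.round(s['wrist_torque'],2),'e6',np.round(s['joint_efforts'],2)[[0,5]])
d0=np.load('pics/side14.npy')
im,d=arm.get_image('side')
f=fix(cloud('side',d));g=fix(cloud('side',d0))
def jaw(f,d):
    q=f[174:186,232:248].reshape(-1,3);k=(q[:,2]>28)&(q[:,2]<36)&(abs(q[:,0])<14)&(q[:,1]>36)&(q[:,1]<54);return round(float(np.median(q[k,1])),2),int(k.sum())
import warnings;warnings.simplefilter('ignore')
i0=cv2.cvtColor(cv2.imread('pics/side14.png'),cv2.COLOR_BGR2RGB)
print('jaw face y now',jaw(f,d),'before',jaw(g,d0),'imgdiff jaw region',np.abs(im[172:186,234:248].astype(int)-i0[172:186,234:248]).mean().round(1))
E
python3 j.py
```

```text
t 25.93 yh -152.8 F [4.1 2.9 3. ] M [ 0.82 -0.79  0.19] e6 [-0.37  0.02]
jaw face y now (44.42, 7) before (42.75, 6) imgdiff jaw region 9.4
```

Request:
servo_tool([
  {"x": 0,"y": 0,"z": 0,"turn": 1.5,"fingers": 0},
  {"x": 0,"y": 0,"z": 0,"turn": 1.5,"fingers": 0},
])

```text
clock: 26.15
position: [454.7, 326.9, 15.8]
ee_rot: [0.84, -0.543, 0.0, -0.001]
contact_force: [3.5, 2.9, 2.3]
gripper_width: 11.0
```

```bash
python3 j.py
```

```text
t 26.15 yh -155.8 F [3.5 2.9 2.3] M [ 0.79 -0.78  0.15] e6 [-0.46  0.02]
jaw face y now (45.63, 6) before (42.75, 6) imgdiff jaw region 9.8
```

Request:
servo_tool([
  {"x": 0,"y": 0,"z": 0,"turn": 1.5,"fingers": 0},
  {"x": 0,"y": 0,"z": 0,"turn": 1.5,"fingers": 0},
])

```text
clock: 26.37
position: [454.7, 326.9, 15.8]
ee_rot: [0.825, -0.565, 0.0, -0.001]
contact_force: [2.7, 2.9, 2.3]
gripper_width: 11.1
```

```bash
python3 j.py; python3 - <<'E'
from h import *
im,_=snap('side','side15');a=cv2.imread('pics/side14.png')[...,::-1]
k=lambda i:cv2.resize(i[160:200,215:265],None,fx=8,fy=8,interpolation=cv2.INTER_CUBIC)
cv2.imwrite('pics/c15.png',np.hstack([k(a),k(im)])[...,::-1])
E
```

```text
t 26.37 yh -158.8 F [2.7 2.9 2.3] M [ 0.94 -0.72  0.18] e6 [-0.49  0.04]
jaw face y now (44.29, 8) before (42.75, 6) imgdiff jaw region 9.8
```

View pics/c15.png

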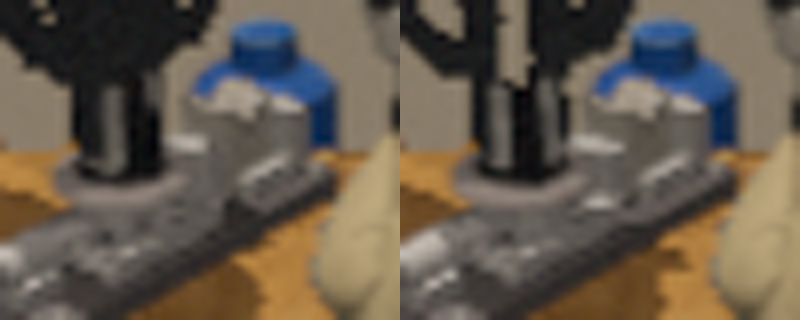

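Request:
servo_tool([
  {"x": 0,"y": 0,"z": 0,"turn": 1.5,"fingers": 0},
  {"x": 0,"y": 0,"z": 0,"turn": 1.5,"fingers": 0},
])

```text
clock: 26.63
position: [454.7, 326.8, 15.8]
ee_rot: [0.81, -0.586, 0.0, -0.001]
contact_force: [3.8, 3.5, 2.4]
gripper_width: 10.7
```

```bash
python3 - <<'E'
s=open('j.py').read()
s=s.split("d0=np.load")[0]
open('j.py','w').write(s)
E
python3 j.py
```

```text
t 26.63 yh -161.8 F [3.8 3.5 2.4] M [ 0.98 -0.78  0.18] e6 [-0.54  0.03]
```

Request:
servo_tool([
  {"x": 0,"y": 0,"z": 0,"turn": 1.5,"fingers": 0},
])

```text
clock: 26.72
position: [454.7, 326.9, 15.8]
ee_rot: [0.802, -0.597, 0.0, -0.001]
contact_force: [3.6, 3.8, 2.8]
gripper_width: 11.3
```

```bash
python3 j.py
```

```text
t 26.72 yh -163.3 F [3.6 3.8 2.8] M [ 0.9  -0.89  0.18] e6 [-0.65  0.03]
```

Request:
servo_tool([
  {"x": 0,"y": 0,"z": 0,"turn": 1.3,"fingers": 0},
  {"x": 0,"y": 0,"z": 0,"turn": 1.2,"fingers": 0},
])

```text
clock: 26.88
position: [454.7, 326.9, 15.8]
ee_rot: [0.789, -0.614, 0.0, -0.001]
contact_force: [3.8, 3.3, 2.1]
gripper_width: 10.7
```

```bash
python3 j.py
```

```text
t 26.88 yh -165.8 F [3.8 3.3 2.1] M [ 1.1  -0.86  0.11] e6 [-0.81 -0.02]
```

Request:
servo_tool([
  {"x": 0,"y": 0,"z": 0,"turn": 1.3,"fingers": 0},
  {"x": 0,"y": 0,"z": 0,"turn": 1.2,"fingers": 0},
])

```text
clock: 27.05
position: [454.6, 326.8, 15.8]
ee_rot: [0.775, -0.632, 0.0, -0.001]
contact_force: [2.9, 4.3, 2.9]
gripper_width: 10.8
```

```bash
python3 j.py
```

```text
t 27.05 yh -168.4 F [2.9 4.3 2.9] M [ 1.14 -0.71  0.12] e6 [-0.72 -0.02]
```

Request:
servo_tool([
  {"x": 0,"y": 0,"z": 0,"turn": 1.3,"fingers": 0},
  {"x": 0,"y": 0,"z": 0,"turn": 1.2,"fingers": 0},
])

```text
clock: 27.22
position: [454.6, 326.9, 15.8]
ee_rot: [0.761, -0.649, 0.0, -0.001]
contact_force: [3.8, 3.9, 3.0]
gripper_width: 10.9
```

```bash
python3 j.py
```

```text
t 27.22 yh -170.9 F [3.8 3.9 3. ] M [ 1.03 -0.88  0.2 ] e6 [-0.89 -0.01]
```

Request:
servo_tool([
  {"x": 0,"y": 0,"z": 0,"turn": 1.3,"fingers": 0},
  {"x": 0,"y": 0,"z": 0,"turn": 1.2,"fingers": 0},
])

```text
clock: 27.38
position: [454.6, 326.8, 15.8]
ee_rot: [0.747, -0.665, -0.0, -0.001]
contact_force: [3.0, 3.2, 2.5]
gripper_width: 10.7
```

```bash
python3 j.py
```

```text
t 27.38 yh -173.4 F [3.  3.2 2.5] M [ 1.1  -0.86  0.16] e6 [-0.94 -0.02]
```

Request:
servo_tool([
  {"x": 0,"y": 0,"z": 0,"turn": 1.3,"fingers": 0},
  {"x": 0,"y": 0,"z": 0,"turn": 1.2,"fingers": 0},
])

```text
clock: 27.55
position: [454.6, 326.8, 15.8]
ee_rot: [0.732, -0.681, -0.0, -0.001]
contact_force: [2.7, 4.0, 2.4]
gripper_width: 11.0
```

```bash
python3 j.py
```

```text
t 27.55 yh -175.9 F [2.7 4.  2.4] M [ 1.04 -0.93  0.24] e6 [-0.76 -0.02]
```

Request:
servo_tool([
  {"x": 0,"y": 0,"z": 0,"turn": 1.3,"fingers": 0},
  {"x": 0,"y": 0,"z": 0,"turn": 1.2,"fingers": 0},
])

```text
clock: 27.72
position: [454.6, 326.9, 15.8]
ee_rot: [0.717, -0.697, -0.0, -0.001]
contact_force: [3.1, 4.9, 2.5]
gripper_width: 10.8
```

```bash
python3 j.py
```

```text
t 27.72 yh -178.4 F [3.1 4.9 2.5] M [ 1.1  -0.82  0.07] e6 [-0.83  0.09]
```

Mz fell to 0.07, so I'll look before going on.

```bash
python3 - <<'E'
from h import *
im,_=snap('side','side16');a=cv2.imread('pics/side15.png')[...,::-1]
k=lambda i:cv2.resize(i[160:190,228:260],None,fx=12,fy=12,interpolation=cv2.INTER_CUBIC)
cv2.imwrite('pics/c16.png',np.hstack([k(a),k(im)])[...,::-1])
E
python3 j.py
```

```text
t 27.77 yh -178.5 F [3.3 4.1 3.8] M [ 1.16 -0.78  0.02] e6 [-0.92 -0.08]
```

View pics/c16.png

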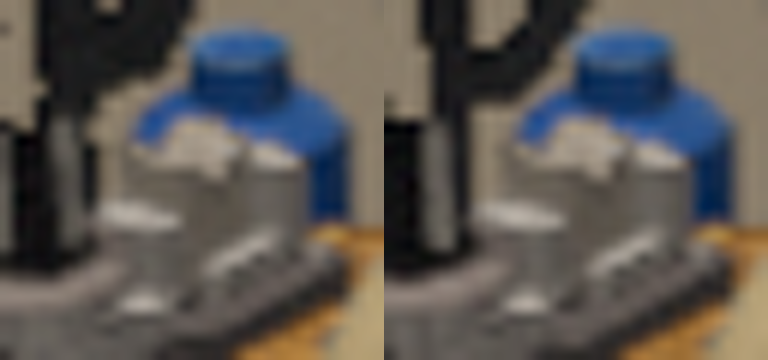

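The jaw and block haven't moved, so there's no drop yet. Continue.

Request:
servo_tool([
  {"x": 0,"y": 0,"z": 0,"turn": 1.3,"fingers": 0},
  {"x": 0,"y": 0,"z": 0,"turn": 1.2,"fingers": 0},
])

```text
clock: 27.93
position: [454.5, 326.9, 15.8]
ee_rot: [-0.702, 0.713, 0.0, 0.001]
contact_force: [2.3, 4.0, 3.1]
gripper_width: 10.8
```

```bash
python3 j.py
```

```text
t 27.93 yh 179.1 F [2.3 4.  3.1] M [ 1.08 -0.79  0.08] e6 [-1.09  0.1 ]
```

Request:
servo_tool([
  {"x": 0,"y": 0,"z": 0,"turn": 1.3,"fingers": 0},
  {"x": 0,"y": 0,"z": 0,"turn": 1.2,"fingers": 0},
])

```text
clock: 28.1
position: [454.5, 326.9, 15.8]
ee_rot: [-0.686, 0.728, 0.0, 0.001]
contact_force: [3.2, 4.7, 3.0]
gripper_width: 11.2
```

```bash
python3 j.py
```

```text
t 28.1 yh 176.6 F [3.2 4.7 3. ] M [ 1.19 -0.77  0.05] e6 [-0.96  0.11]
```

```bash
python3 - <<'E'
from h import *
im,_=snap('side','side17');a=cv2.imread('pics/side15.png')[...,::-1];b=cv2.imread('pics/side16.png')[...,::-1]
k=lambda i:cv2.resize(i[165:190,230:255],None,fx=10,fy=10,interpolation=cv2.INTER_NEAREST)
cv2.imwrite('pics/c17.png',np.hstack([k(a),k(b),k(im)])[...,::-1])
E
python3 j.py
```

```text
t 28.15 yh 176.5 F [3.2 3.9 3.2] M [ 1.22 -0.7  -0.02] e6 [-1.09 -0.02]
```

View pics/c17.png

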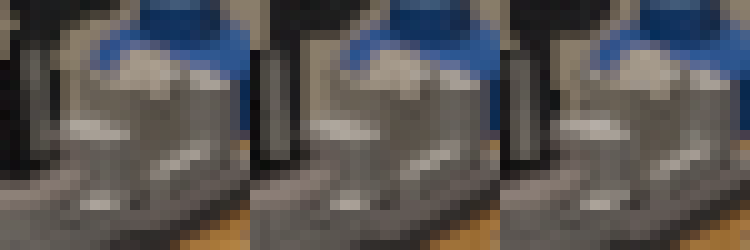

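```bash
python3 - <<'E' 2>/dev/null
from h import *
L=['side0','side13','side14','side15','side17']
k=lambda i:cv2.resize(i[168:190,228:252],None,fx=6,fy=6,interpolation=cv2.INTER_NEAREST)
cv2.imwrite('pics/c18.png',np.hstack([k(cv2.imread(f'pics/{n}.png')) for n in L]))
for n in L:
    f=fix(cloud('side',np.load(f'pics/{n}.npy')))
    q=f[170:188,230:252].reshape(-1,3);k=(q[:,2]>35.5)&(q[:,2]<42)&(abs(q[:,0])<16)&(q[:,1]>38)&(q[:,1]<62)
    print(n,k.sum(),np.percentile(q[k],[5,25,50,75,95],axis=0)[:,1].round(1))
E
```

```text
side0 18 [41.  42.9 45.3 50.6 53. ]
side13 25 [40.  44.3 48.1 56.1 58.3]
side14 28 [40.6 44.1 49.2 55.2 59.6]
side15 24 [40.9 44.  49.8 56.7 59.3]
side17 26 [43.3 45.2 50.7 57.1 59.8]
```

View pics/c18.png

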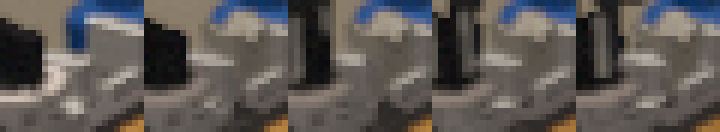

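Request:
servo_tool([
  {"x": 0,"y": 0,"z": 0,"turn": 1.3,"fingers": 0},
  {"x": 0,"y": 0,"z": 0,"turn": 1.2,"fingers": 0},
])

```text
clock: 28.32
position: [454.5, 326.9, 15.8]
ee_rot: [-0.67, 0.743, 0.0, 0.0]
contact_force: [1.7, 4.2, 3.8]
gripper_width: 11.0
```

```bash
python3 j.py
```

```text
t 28.32 yh 174.1 F [1.7 4.2 3.8] M [ 1.19 -0.73 -0.03] e6 [-1.09  0.17]
```

Request:
servo_tool([
  {"x": 0,"y": 0,"z": 0,"turn": 1.3,"fingers": 0},
  {"x": 0,"y": 0,"z": 0,"turn": 1.2,"fingers": 0},
])

```text
clock: 28.48
position: [454.5, 326.9, 15.8]
ee_rot: [-0.653, 0.757, 0.0, 0.0]
contact_force: [2.3, 4.0, 4.2]
gripper_width: 10.8
```

```bash
python3 j.py
```

```text
t 28.48 yh 171.6 F [2.3 4.  4.2] M [ 1.2  -0.72 -0.05] e6 [-1.06  0.24]
```

```bash
python3 - <<'E' 2>/dev/null
from h import *
snap('side','side18')
L=['side15','side17','side18']
k=lambda i:cv2.resize(i[165:190,228:255],None,fx=9,fy=9,interpolation=cv2.INTER_NEAREST)
cv2.imwrite('pics/c19.png',np.hstack([k(cv2.imread(f'pics/{n}.png')) for n in L]))
for n in L:
    f=fix(cloud('side',np.load(f'pics/{n}.npy')))
    q=f[170:188,230:252].reshape(-1,3);k=(q[:,2]>35.5)&(q[:,2]<42)&(abs(q[:,0])<16)&(q[:,1]>38)&(q[:,1]<62)
    print(n,k.sum(),np.percentile(q[k],[5,25,50,75,95],axis=0)[:,1].round(1))
E
python3 j.py
```

```text
side15 24 [40.9 44.  49.8 56.7 59.3]
side17 26 [43.3 45.2 50.7 57.1 59.8]
side18 27 [43.8 46.  49.5 57.4 60.8]
t 28.53 yh 171.5 F [2.6 4.6 3.1] M [ 1.23 -0.65 -0.18] e6 [-1.14  0.1 ]
```

View pics/c19.png

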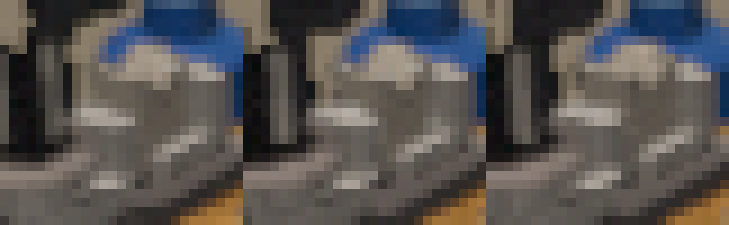

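There's no drop in the picture. The torque baseline drifts with the side load of about 5 N (the tool is 1–2 mm off the knob axis). I'll relieve that side load first.

Request:
servo_tool([
  {"x": -0.12,"y": -0.04,"z": 0,"turn": 0,"fingers": 0},
  {"x": 0,"y": 0,"z": 0,"turn": 0,"fingers": 0},
])

```text
clock: 28.7
position: [454.4, 326.9, 15.8]
ee_rot: [-0.653, 0.757, -0.0, -0.001]
contact_force: [1.2, 1.9, 5.8]
gripper_width: 11.1
```

```bash
python3 j.py
```

```text
t 28.7 yh 171.6 F [1.2 1.9 5.8] M [ 0.57 -0.41 -0.17] e6 [-0.24  0.22]
```

The lateral load is down, but Mz stays at about −0.17 (the knob is now pulling clockwise). The follower may be starting over the notch edge, so I'll take small steps.

Request:
servo_tool([
  {"x": 0,"y": 0,"z": 0,"turn": 1,"fingers": 0},
])

```text
clock: 28.78
position: [454.4, 326.9, 15.8]
ee_rot: [-0.647, 0.763, -0.0, -0.001]
contact_force: [1.5, 2.2, 5.5]
gripper_width: 11.3
```

```bash
python3 j.py
```

```text
t 28.78 yh 170.6 F [1.5 2.2 5.5] M [ 0.62 -0.4  -0.09] e6 [-0.49  0.3 ]
```

Request:
servo_tool([
  {"x": 0,"y": 0,"z": 0,"turn": 1,"fingers": 0},
])

```text
clock: 28.87
position: [454.4, 326.8, 15.8]
ee_rot: [-0.64, 0.768, -0.0, -0.001]
contact_force: [1.9, 1.4, 6.0]
gripper_width: 11.1
```

```bash
python3 j.py; cat > jj.py <<'E'
from h import *
import sys,warnings;warnings.simplefilter('ignore')
n=sys.argv[1];snap('side',n)
f=fix(cloud('side',np.load(f'pics/{n}.npy')))
q=f[170:188,230:252].reshape(-1,3);k=(q[:,2]>35.5)&(q[:,2]<42)&(abs(q[:,0])<16)&(q[:,1]>38)&(q[:,1]<62)
print(n,k.sum(),np.percentile(q[k],[5,25,50,75,95],axis=0)[:,1].round(1))
k=lambda i:cv2.resize(i[165:190,228:255],None,fx=12,fy=12,interpolation=cv2.INTER_CUBIC)
cv2.imwrite(f'pics/{n}c.png',np.hstack([k(cv2.imread(f'pics/{m}.png')) for m in ('side17',n)]))
E
python3 jj.py side19
```

```text
t 28.87 yh 169.6 F [1.9 1.4 6. ] M [ 0.62 -0.39 -0.03] e6 [-0.34  0.16]
side19 22 [44.6 47.  52.1 57.3 60.3]
```

View pics/side19c.png

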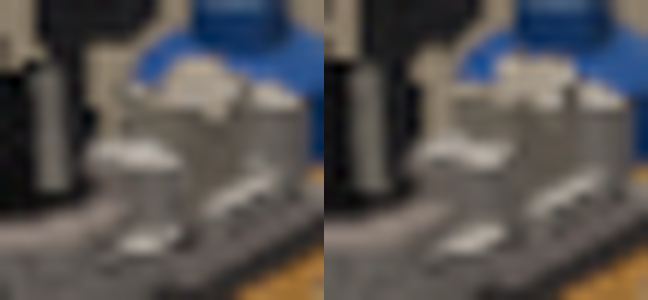

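The picture changed. The jaw has advanced and the block has moved toward the stop. Pause and check.

Request:
servo_tool([
  {"x": 0,"y": 0,"z": 0,"turn": 0,"fingers": 0},
  {"x": 0,"y": 0,"z": 0,"turn": 0,"fingers": 0},
])

```text
clock: 29.08
position: [454.3, 326.8, 15.8]
ee_rot: [-0.64, 0.768, -0.0, -0.001]
contact_force: [1.0, 1.9, 5.6]
gripper_width: 10.9
```

```bash
python3 j.py;python3 jj.py side20; python3 jj.py side21;  python3 - <<'E' 2>/dev/null
from h import *
for n in ['side15','side17','side18','side19','side20','side21']:
    f=fix(cloud('side',np.load(f'pics/{n}.npy')))
    q=f[178:190,228:252].reshape(-1,3)
    # jaw -y face, z 20..35
    k=(q[:,2]>26)&(q[:,2]<35)&(abs(q[:,0])<14)&(q[:,1]>37)&(q[:,1]<60)
    b=f[163:176,236:250].reshape(-1,3);kb=(b[:,2]>44)&(b[:,2]<50)&(abs(b[:,0])<9)&(b[:,1]>48)&(b[:,1]<70)
    print(n,'jaw',k.sum(),q[k,1].mean().round(2),'block',kb.sum(),b[kb,1].mean().round(2))
E
```

```text
t 29.08 yh 169.6 F [1.  1.9 5.6] M [ 0.61 -0.45 -0.22] e6 [-0.26  0.16]
side20 24 [45.4 47.3 49.9 56.7 60.6]
side21 23 [45.1 46.9 51.5 54.4 60.3]
side15 jaw 8 47.25 block 8 57.51
side17 jaw 7 46.0 block 7 57.83
side18 jaw 8 49.39 block 5 59.12
side19 jaw 13 48.79 block 7 60.49
side20 jaw 12 50.17 block 7 61.37
side21 jaw 10 49.92 block 6 60.4
```

View pics/side21c.png

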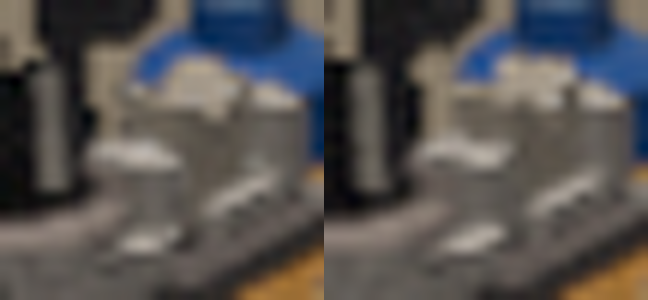

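Request:
servo_tool([
  {"x": 0,"y": 0,"z": 0,"turn": 0.7,"fingers": 0},
])

```text
clock: 29.27
position: [454.4, 326.7, 15.8]
ee_rot: [-0.636, 0.772, -0.0, -0.001]
contact_force: [1.5, 1.5, 4.5]
gripper_width: 11.0
```

```bash
python3 j.py
```

```text
t 29.27 yh 168.9 F [1.5 1.5 4.5] M [ 0.61 -0.46  0.08] e6 [-0.4   0.11]
```

Request:
servo_tool([
  {"x": 0,"y": 0,"z": 0,"turn": 0,"fingers": 0},
  {"x": 0,"y": 0,"z": 0,"turn": 0,"fingers": 0},
])

```text
clock: 29.43
position: [454.4, 326.8, 15.8]
ee_rot: [-0.636, 0.772, -0.0, -0.001]
contact_force: [1.9, 1.4, 6.6]
gripper_width: 10.7
```

```bash
python3 j.py; for i in a b c; do python3 jj.py side22$i; done; python3 - <<'E' 2>/dev/null
from h import *
for n in ['side22a','side22b','side22c']:
    f=fix(cloud('side',np.load(f'pics/{n}.npy')))
    q=f[178:190,228:252].reshape(-1,3)
    k=(q[:,2]>26)&(q[:,2]<35)&(abs(q[:,0])<14)&(q[:,1]>37)&(q[:,1]<60)
    b=f[163:176,236:250].reshape(-1,3);kb=(b[:,2]>44)&(b[:,2]<50)&(abs(b[:,0])<9)&(b[:,1]>48)&(b[:,1]<70)
    print(n,'jaw',k.sum(),q[k,1].mean().round(2),'block',kb.sum(),b[kb,1].mean().round(2))
E
python3 j.py
```

```text
t 29.43 yh 168.9 F [1.9 1.4 6.6] M [ 0.6  -0.47 -0.09] e6 [-0.28  0.07]
side22a 26 [44.7 47.2 51.5 57.4 61.9]
side22b 23 [44.1 45.7 51.5 56.1 60.5]
side22c 23 [43.4 46.5 50.7 56.  59.9]
side22a jaw 10 48.32 block 8 61.3
side22b jaw 12 47.48 block 5 59.52
side22c jaw 12 49.93 block 7 60.29
t 29.58 yh 168.9 F [1.9 2.6 5.3] M [ 0.62 -0.34 -0.06] e6 [-0.3   0.07]
```

The resting torque has gone from −0.22 to about −0.07, and it was only 0.08 while turning. So the follower is in the notch with play and not against the wall. I'll stop here, let go, rise and inspect.

Request:
servo_tool([
  {"x": 0,"y": 0,"z": 0,"turn": 0,"fingers": 4},
  {"x": 0,"y": 0,"z": 0,"turn": 0,"fingers": 4},
  {"x": 0,"y": 0,"z": 0,"turn": 0,"fingers": 4},
  {"x": 0,"y": 0,"z": 0,"turn": 0,"fingers": 4},
  {"x": 0,"y": 0,"z": -2,"turn": 0,"fingers": 4},
  {"x": 0,"y": 0,"z": -3,"turn": 0,"fingers": 4},
  {"x": 0,"y": 0,"z": -3,"turn": 0,"fingers": 4},
  {"x": 0,"y": 0,"z": -3,"turn": 0,"fingers": 4},
  {"x": 0,"y": 0,"z": -3,"turn": 0,"fingers": 4},
  {"x": 0,"y": 0,"z": 0,"turn": 0,"fingers": 4},
])

```text
clock: 30.42
position: [457.4, 329.7, 162.0]
ee_rot: [-0.636, 0.771, 0.0, 0.006]
contact_force: [0.8, 0.0, 1.0]
gripper_width: 40.1
```

```bash
python3 j.py
```

```text
t 30.42 yh 169.0 F [0.8 0.  1. ] M [ 0.07 -0.05 -0.03] e6 [-0.16 -0.  ]
```

Request:
servo_tool([
  {"x": 2,"y": 2,"z": -0.5,"turn": 0,"fingers": 4},
  {"x": 3,"y": 2,"z": 0,"turn": 0,"fingers": 4},
  {"x": 3,"y": 2,"z": 0,"turn": 0,"fingers": 4},
  {"x": 3,"y": 2,"z": 0,"turn": 0,"fingers": 4},
  {"x": 3,"y": 2,"z": 0,"turn": 0,"fingers": 4},
  {"x": 3,"y": 1,"z": 0,"turn": 0,"fingers": 4},
  {"x": 3,"y": 0,"z": 0,"turn": 0,"fingers": 4},
  {"x": 3,"y": 0,"z": 0,"turn": 0,"fingers": 4},
  {"x": 0,"y": 0,"z": 0,"turn": 0,"fingers": 4},
])

```text
clock: 31.17
position: [299.7, 118.1, 159.5]
ee_rot: [-0.635, 0.773, 0.0, -0.002]
contact_force: [-0.1, -0.1, 0.3]
gripper_width: 40.2
```

```bash
python3 - <<'E'
from h import *
t,_=snap('top','top30');im,_=snap('side','side30');st()
J=[(box(-13,13,46,58,39),(255,0,255)),(box(-12,12,58,90,52),(0,255,0)),FX[0]]
overlay(t,'top',[],148,228,232,296,9,'pics/e1.png')
overlay(t,'top',J,148,228,208,278,11,'pics/e2.png')
overlay(im,'side',J,205,150,265,205,11,'pics/e3.png')
E
```

```text
t 31.27 pos [302.3 121.6 160.4] yhead 168.9 tilt [-2.e-04 -0.e+00 -1.e+00] F [ 0.7 -0.1  0.6] M [ 0.03 -0.03  0.01] w 39.6 j [ 0.89 -0.12 -0.7  -0.   -0.99 -1.09]
```

View pics/e1.png

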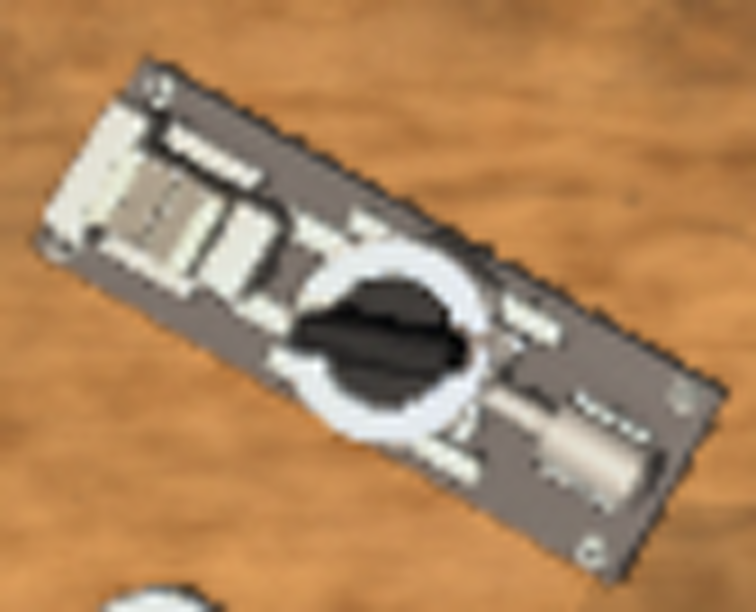

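View pics/e2.png

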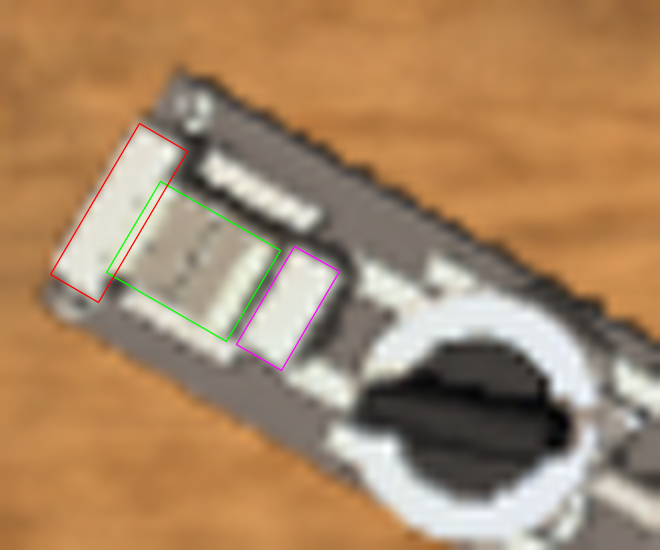

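View pics/e3.png

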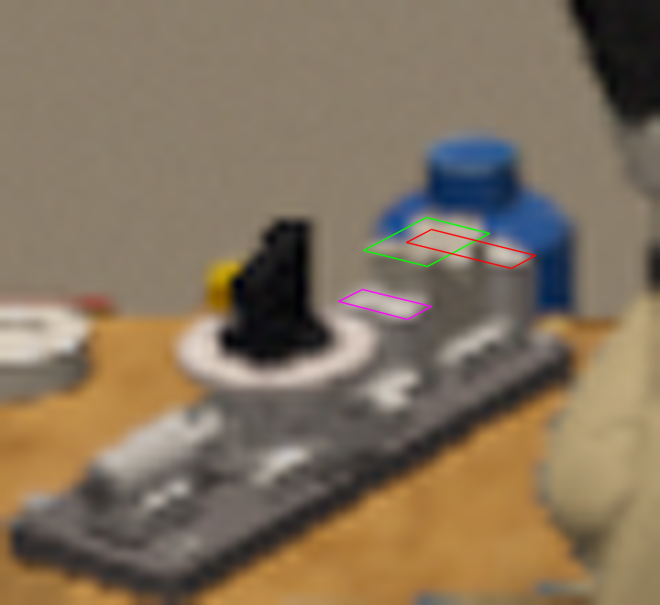

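The jaw lies on its predicted clamped outline (y 46–58) and the block is against the stop with no gap. Last, check the bystanders, then hand in.

```bash
python3 - <<'E'
from h import *
a=cv2.imread('pics/top0.png').astype(int);b=cv2.imread('pics/top30.png').astype(int)
for n,(u,v) in dict(loupe=(389,262),bush=(262,284),flange=(382,286),orange=(316,280)).items():
    print(n,np.abs(a-b)[v-9:v+10,u-9:u+10].mean().round(1))
t=np.abs(a-b)
cv2.imwrite('pics/e4.png',cv2.resize(cv2.imread('pics/top30.png')[240:310,240:410],None,fx=4,fy=4))
E
```

```text
loupe 1.1
bush 3.4
flange 1.0
orange 0.9
```

View pics/e4.png

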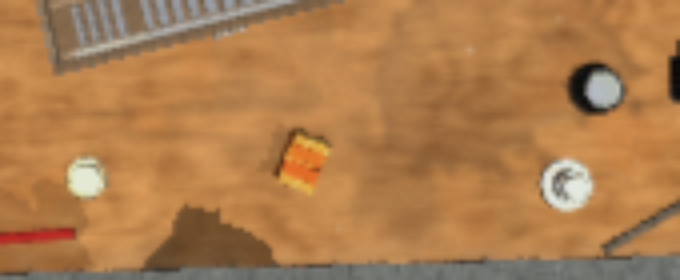

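The bystanders are unchanged; the small difference at the bush is the gripper's shadow.

```bash
python3 -c "
from bench import arm
print(arm.job_done())"
```

```text
the job is handed in; nothing more can be done
None
```

The grey slotted block is clamped in the nest, and the job was handed in at about 31 s. I turned the knob about 56° clockwise, stopped once the follower had dropped, let go and moved the arm clear.

**Last checks:**
- **Clamp:** in both views the jaw lies on its clamped outline (about 5 mm forward) and the block stands upright against the end stop.
- **Bystanders:** the loupe, bush and flange are where they started.
- **Knob torque:** about 0.1–0.2 N m while turning, and about −0.07 N m at rest where I stopped. That is no sign of the notch wall, but the torque signal was noisy and its zero drifted, so I judged the drop by the pictures as well as the torque.

**What failed or disagreed:**
- **First grasp:** it closed on air, because the real fingertips are about 34 mm above the reported tool height. I corrected for this from the depth images.
- **First insertion:** the block landed on the jaw with about 20 N and tilted in the grip. I set it on the bench, re-centred and regrasped it, and the second insertion went in without contact.
- **Pose readings:** the reported position wandered by 1–2 mm.
- **Side camera:** its depth put the fixture about 2 mm off from the top camera.

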